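Shut the clip box on the leftovers

TASK

The garlic and the lime are in the open clear box with the sprung catches: pick up its white lid from the worktop, set it in the mouth of that box without dropping or slamming it, and press it down until it sits fully home at both ends and both end catches have snapped over it. Leave the box standing upright on the worktop with the garlic and lime inside, and do not knock over the empty glass.

Things in the scene. Friction and masses are not known exactly. Their poses are not given: they have to be found in the camera images.
- clip_box: The open clear box, loose, 0.5 to 1.1 kg: 111 mm (x) x 156 mm (y) over the rim, 73 mm high, walls 3 mm. Origin at the centre of its underside, z up. At each short end (+y, -y) a 40 mm wide grey sprung catch stands upright outside (172 mm over the two, tops 95 mm above the underside) with a hook pointing inward over the rim. Fully seated, the lid's origin is 55 mm above the box's.
- box_lid: The white lid, loose, 0.1 to 0.2 kg, 111 mm (x) x 156 mm (y), 51 mm high, right way up on the worktop. Origin at the centre of the underside of its skirt, z up. Skirt 95 x 141 mm, 18 mm deep, 4 mm narrower over its lowest 7 mm; flange top at z 22 mm, flat panel 91 x 132 mm with top at z 25 mm; grip ridge in the middle, 60 mm along y, 16 to 18 mm thick along x, z 25 to 51 mm.
- lid_grip (a point): Point in the lid's grip ridge on its middle line, 4 mm below the ridge's top (lid z 47 mm), a good TCP height for a grasp with the fingers closing along the lid's x. Axes as the lid's.
- lid_end_a (a point): Point on top of the lid's flat panel near its +y end (lid y +53 mm, z 25 mm), a good place to press that end down with shut fingers.
- lid_end_b (a point): The same near the lid's -y end (lid y -53 mm, z 25 mm).
- catch_a (a joint): Angle of the sprung catch at the box's +y end: 0 upright (its rest, and when snapped over the lid), about 0.07 to 0.1 rad when the lid's edge pushes it outward.
- catch_b (a joint): The same for the catch at the box's -y end.
- garlic: A garlic bulb about 60 mm across, lying loose in the open box; origin at the centre of its underside as first placed.
- lime: A lime, 52 x 46 x 46 mm, lying loose in the open box; origin at the centre of its underside as first placed.
- shut_box: A smaller box of the same make with its lid already snapped on, fixed: 106 x 121 mm, 88 mm high to the top of its grip. Origin at the centre of its underside. Not to be worked on; it may stand left or right.
- tumbler: An empty clear drinking glass, loose, 77 mm across, 94 mm high, standing at the back. Origin at the centre of its underside, z up.
- box_mouth (a point): Centre of the box's mouth (99 x 144 mm), level with the rim top, 73 mm above the box's origin; axes as the box's. The lid's skirt has 2 mm (x) and 1.5 mm (y) play each side and goes in either way round. Set in, the lid rests on the hooks' sloped tops about 12 mm proud; pressed on (about 10 N at one end, 17 N in the middle) it passes the hooks, meets the rim and they snap over its flange.
Mind the look-alikes: they are no part of the job. What is meant by the lime is not orange or turquoise, and is the larger of those in its own colour.

How it is judged:
At the end, for the whole second after the job is handed in: Lid centred on the open box (6 mm), both ends fully down (panel top 77.5 to 82.5 mm above the box's underside), both catches back upright over it (under 0.035 rad); box upright on the worktop (0.06 rad), garlic and lime inside, all at rest (z of lid_end_a in the frame of clip_box between 0.0775 and 0.0825 m and z of lid_end_b in the frame of clip_box between 0.0775 and 0.0825 m and horizontal distance between box_lid and clip_box below 0.006 m and value of joint each of catch_a, catch_b below 0.035 rad and angle between clip_box's own z axis and vertical below 0.06 rad and height (world z) of clip_box between -0.01 and 0.015 m and distance between each of garlic, lime and clip_box below 0.1 m and linear speed of each of clip_box, box_lid below 0.02 m/s); the robot touches nothing.
It fails at once if the lid is dropped or slammed on to the box (faster than 0.6 m/s within 60 mm of where it sits) (linear speed of box_lid above 0.6 m/s and distance between lid_grip and box_mouth below 0.09 m).
It fails at once if the empty glass is knocked over (angle between tumbler's own z axis and vertical above 0.5 rad).
It fails at once if the box is tipped over (angle between clip_box's own z axis and vertical above 0.5 rad).
It also fails if it takes over 48 s, if anything falls off the work surface, if the arm or the gripper's body presses on something with over 40 N, if the wrist force passes 120 N, or if a joint passes its speed limit or range.

ROBOT

A 6-joint arm with a two-finger parallel gripper is mounted at the origin on a cart in front of the work surface, level with it; the furniture and walls round the work are solid. World frame = base frame: x ahead of the robot, y to its left, z up, the work surface at z = 0. Lengths are in m, angles in rad, forces in N, time in s.
With the tool pointing down it reaches from about 0.25 to 0.775 m from the base axis. Payload 4 kg.
Tool frame: the origin (TCP) lies between the finger pads, 19 mm behind the fingertips; this is the grasp point; z points along the fingers, y is the line along which they close (so a half turn about z gives the same grasp; the last joint's range is limited). The gripper opens to 94 mm and grips with 3 to 60 N. Pads are 16 mm wide; open, the fingers measure 119 mm over their backs; the gripper's body (75 mm by 177 mm) begins 78 mm behind the grasp point.
Start: joints at [1.132, 0.087, 1.371, -0, 1.684, -0.103], TCP at [0.181, 0.519, 0.224] pointing down, gripper open.
Joint ranges: [-3.1, 3.1], [-0.76, 2.03], [0.27, 2.55], [-1.08, 4.22], [0.17, 2.65], [-2.57, 2.57]. Speed limits (rad/s): [2.79, 2.79, 3.14, 3.14, 3.14, 3.14].

INTERFACE

Orientations are given as [roll, pitch, yaw] about the fixed x, y, z axes, in that order (R = Rz(yaw) Ry(pitch) Rx(roll)).
In Python, from bench import robot gives the robot as it stands. The module is installed in compiled form; this text tells all that it offers.
- The arm moves only by the tool arm_command, never from a script. Its argument "targets" is a list of rows, each a list of 4 numbers: the shift along the world's x, y, z as a fraction of full scale, then the turn about the world's z as a fraction of full scale. A call has 1 to 8 rows; each row is the pose to reach, as a shift and turn from the pose commanded when the call began; what a row does not reach only later rows make up. Full scale, the value 1, is 0.5 m for a shift and 120 degrees for a turn. A row lasts 1/12 s, in which the tool goes at most 41.7 mm and 7.16 degrees, less where a joint would pass 70% of its speed; a pose out of reach is approached as far as the arm can. A call with a number of a shift or a turn outside -1 to 1 is refused whole. A call with a gripper value outside its range is refused whole. "claw" is the closure, from 0 (fully open) to 1 (shut), set as the call begins (left out, the last holds). The fingers move at their own pace and stop on an object; the grip force is fixed at half the most. Time passes only in rows, so rows that repeat a pose let the fingers close. It gives the time, the measured TCP pose, the force, the opening and the grip force at its end, in the units of the state.
- robot.get_obs(): the state, without advancing time (a new reading comes with each control period).
- robot.snapshot(name): name is "scene" or "top" or "wrist"; returns the picture (480x640x3 uint8, red, green, blue); there is no depth.
- robot.camera_info(name): a dict with "vfov" (degrees; the focal length in pixels is half the picture's height over the tangent of half this angle, whatever the lens; pixels are square), "cx", "cy" (the principal point, pixels), "extrinsics" (4x4, takes a point from camera to world coordinates); the wrist camera has in their place "T_tool_cam" (4x4, takes a point from camera to tool coordinates, whose origin is the TCP and whose axes are the flange's). Camera axes: x right, y up, looking along -z (the intrinsics and any distortion apply to the point x, -y, -z); pixel columns grow to the right and rows downward; lengths in m; the calibration is good to about 2 mm. A picture is of the moment at which its call begins: read the wrist's pose just before it. camera_info takes no time and is no camera call.
- robot.close_job(): hands the job in; it is judged then, once.
The state is a dict: "time": time; "joint_positions": joint angles; "qvel": joint speeds; "joint_torque": joint torques, N m; "tool_pos": TCP position; "ee_rot": TCP orientation; "wrist_force": force on the tool from outside, world axes, zero at the start; "wrist_torque": the same for the moment, N m; "width": finger opening in m; "finger_force": force on a finger pad.
Only numpy, scipy, OpenCV 4.12 (cv2) and the standard library are available. Lean on these libraries where they do the work, as an engineer would, in place of code of your own. Each camera call takes 0.05 s, during which the arm holds its last target. There are 200 camera calls.

## Working session

There is one attempt and no reset: what is moved stays moved. The work goes in short steps, Python scripts to look and compute and a tool call to move; the robot and the scene stay as the last step left them, time stands still between calls to the robot, and variables do not carry over. Pictures are saved under pics/ and viewed, at most 10 in all, crops included, and the job is handed in when it is done.

Besides the shell and the picture viewer there is one more tool, called after ">>>" as name(argument=value, ...), one argument or row to a line, values as JSON. arm_command: Moves the arm, as the interface text tells. Shift numbers are shares of 0.5 m and turn numbers shares of 120 degrees, none past 1 either way. Its arguments: {"type":"object","properties":{"targets":{"type":"array"},"claw":{"type":"number"}},"required":["targets"]}

```bash
mkdir -p pics
python3 - <<'E'
from bench import robot
import cv2,numpy as np
o=robot.get_obs();print({k:np.round(v,3).tolist() for k,v in o.items()})
for n in("scene","top"):
    cv2.imwrite(f"pics/{n}0.png",robot.snapshot(n)[:,:,::-1])
for n in("scene","top","wrist"):
    print(n,robot.camera_info(n))
E
```

```text
{'time': 0.0, 'joint_positions': [1.132, 0.088, 1.372, -0.0, 1.684, -0.103], 'qvel': [-0.0, -0.001, -0.002, -0.001, -0.001, 0.001], 'joint_torque': [0.0, -34.018, -30.243, 0.072, 0.033, -0.0], 'tool_pos': [0.181, 0.519, 0.223], 'ee_rot': [-3.139, -0.0, 2.806], 'wrist_force': [-0.201, -0.292, -0.886], 'wrist_torque': [-0.043, -0.029, -0.002], 'finger_force': 0.0, 'width': 0.094}
scene {'vfov': 44.88741154493731, 'cx': 329.298285487125, 'cy': 243.22024735014801, 'extrinsics': array([[ 0.8800965 ,  0.29226045, -0.37418441,  0.13341027],
       [-0.47427962,  0.50445168, -0.72151739, -0.86764695],
       [-0.02211305,  0.81247297,  0.58257933,  0.69100952],
       [ 0.        ,  0.        ,  0.        ,  1.        ]])}
top {'vfov': 51.39782087200951, 'cx': 317.3944561330697, 'cy': 238.13723526760603, 'extrinsics': array([[-0.02153468,  0.99366411, -0.11030817,  0.41572164],
       [-0.99951611, -0.01892071,  0.0246893 , -0.06624113],
       [ 0.02244576,  0.11078647,  0.99359073,  1.25872754],
       [ 0.        ,  0.        ,  0.        ,  1.        ]])}
wrist {'vfov': 68.02354468439879, 'cx': 318.8825667708551, 'cy': 243.64039359756316, 'T_tool_cam': array([[-5.81282263e-05,  9.63091206e-01,  2.69175271e-01,
         7.76506117e-02],
       [ 9.99999936e-01, -3.91171078e-05,  3.55907750e-04,
         6.01277789e-04],
       [ 3.53300982e-04,  2.69175274e-01, -9.63091142e-01,
        -1.62684232e-01],
       [ 0.00000000e+00,  0.00000000e+00,  0.00000000e+00,
         1.00000000e+00]])}
```

View pics/top0.png

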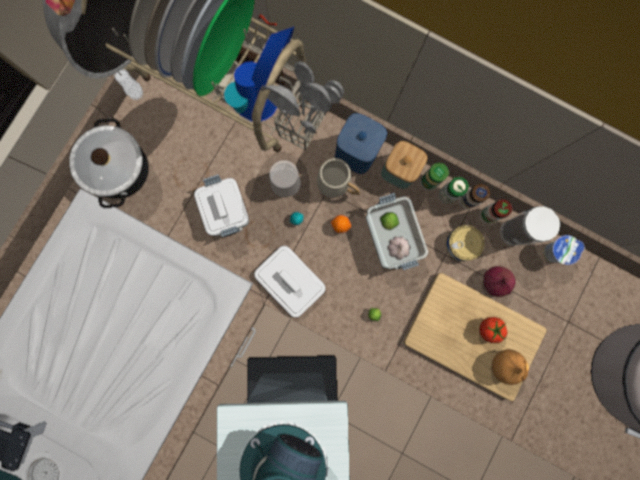

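View pics/scene0.png

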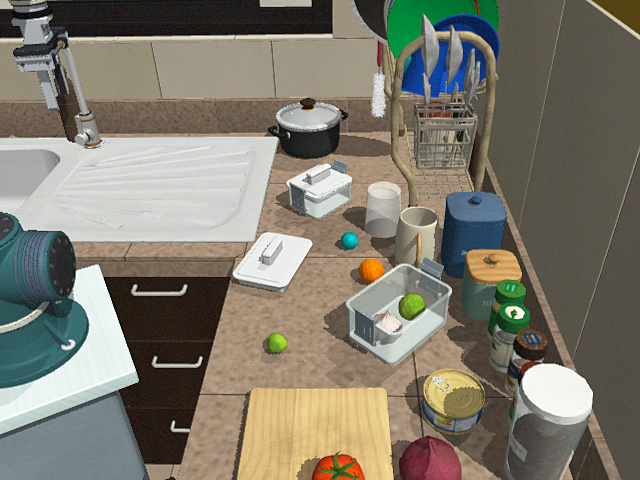

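Top view: lid centre is about (290,281), the open box with garlic and lime about (397,233), the shut box (221,207) and the glass (285,178). Next I turn these into world positions.

```bash
cat > h.py <<'E'
import numpy as np,cv2
from bench import robot
from scipy.spatial.transform import Rotation as R
def cam(n,obs=None):
    c=robot.camera_info(n); f=240/np.tan(np.radians(c['vfov']/2))
    if n=='wrist':
        T=np.eye(4);T[:3,:3]=R.from_euler('xyz',obs['ee_rot']).as_matrix();T[:3,3]=obs['tool_pos'];E=T@c['T_tool_cam']
    else:E=c['extrinsics']
    return f,c['cx'],c['cy'],E
def cast(C,px,z):
    f,cx,cy,E=C;px=np.atleast_2d(px).astype(float)
    d=np.c_[(px[:,0]-cx)/f,-(px[:,1]-cy)/f,-np.ones(len(px))]@E[:3,:3].T
    return E[:3,3]+d*((z-E[2,3])/d[:,2])[:,None]
def proj(C,P):
    f,cx,cy,E=C;p=(np.atleast_2d(P)-E[:3,3])@E[:3,:3]
    return np.c_[cx-f*p[:,0]/p[:,2],cy+f*p[:,1]/p[:,2]]
def rect(pts):
    (c,s,a)=cv2.minAreaRect((pts[:,:2]*1000).astype(np.float32))
    b=cv2.boxPoints((c,s,a));e=b[1]-b[0];e2=b[2]-b[1];l=e if np.hypot(*e)>np.hypot(*e2) else e2
    return np.array(c)/1000,sorted(s),np.degrees(np.arctan2(l[1],l[0]))%180
E
python3 - <<'E'
from h import *
C=cam('top');im=cv2.imread('pics/top0.png');hsv=cv2.cvtColor(im,cv2.COLOR_BGR2HSV)
m=((hsv[...,1]<45)&(hsv[...,2]>165)).astype('uint8')
m2=np.zeros_like(m);m2[238:325,250:330]=m[238:325,250:330]
n,l,s,_=cv2.connectedComponentsWithStats(m2);k=1+s[1:,4].argmax()
c=max(cv2.findContours((l==k).astype('uint8'),0,2)[0],key=cv2.contourArea)[:,0]
print('lid top',s[k],rect(cast(C,c,.022)))
# hand-read pixels, rim corners of box
b=[(366,209),(407,195),(428,254),(383,270)]
p=cast(C,b,.073);print('box top',p.round(3),rect(p))
S=cam('scene')
b=[(347,301),(401,263),(451,291),(396,337)]
p=cast(S,b,.073);print('box scene',p.round(3),p.mean(0),rect(p))
b=[(234,275),(262,233),(313,240),(288,290)]
p=cast(S,b,.02);print('lid scene',p.mean(0),rect(p))
for nm,z,px in(('tumbler',.094,(285,170)),('shut',.06,(221,207)),('mug',.09,(335,178)),('can',.05,(466,243))):print(nm,cast(C,px,z)[0].round(3))
cv2.imwrite('pics/z.png',np.hstack([cv2.resize(im[180:330,240:440],None,fx=3,fy=3,interpolation=2)]))
E
```

```text
lid top [ 255  246   71   71 2684] (array([ 0.44940161, -0.02691336]), [112.8431167602539, 155.55374145507812], np.float32(43.552177))
box top [[ 0.616 -0.215  0.073]
 [ 0.649 -0.315  0.073]
 [ 0.504 -0.36   0.073]
 [ 0.468 -0.25   0.073]] (array([ 0.5582522 , -0.28290018]), [115.31483459472656, 153.31690979003906], np.float32(17.150288))
box scene [[ 0.48  -0.256  0.073]
 [ 0.61  -0.217  0.073]
 [ 0.638 -0.319  0.073]
 [ 0.503 -0.362  0.073]] [ 0.55773007 -0.28851641  0.073     ] (array([ 0.55644434, -0.28942316]), [108.19501495361328, 145.2194061279297], np.float32(16.937899))
lid scene [ 0.44997246 -0.02738363  0.02      ] (array([ 0.4465607 , -0.03004504]), [111.09370422363281, 158.64535522460938], np.float32(46.62909))
tumbler [ 0.71  -0.021  0.094]
shut [0.629 0.136 0.06 ]
mug [ 0.689 -0.141  0.09 ]
can [ 0.531 -0.461  0.05 ]
```

View pics/z.png

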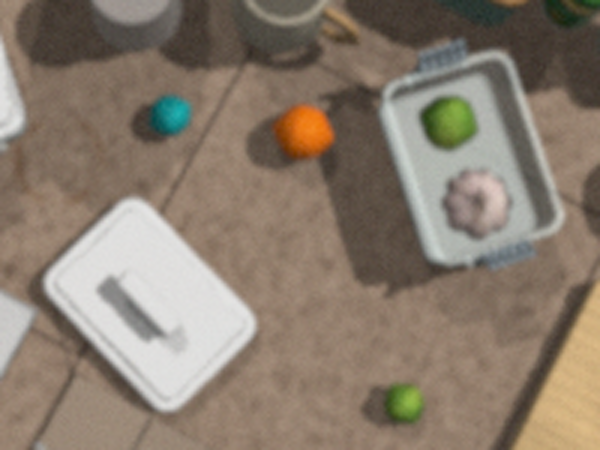

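Sizes agree with the ones given: lid 113×156 mm at (0.449, −0.027), long axis 43.6°; box at (0.558, −0.286), long axis about 17°. Moving to hover over the lid.

>>> arm_command(
  targets=[
    [0.07,-0.07,0.03,-0.06],
    [0.12,-0.14,0.05,-0.12],
    [0.16,-0.21,0.05,-0.18],
    [0.2,-0.28,0.05,-0.24],
    [0.24,-0.36,0.05,-0.3],
    [0.28,-0.44,0.05,-0.36],
    [0.32,-0.52,0.05,-0.42],
    [0.36,-0.59,0.05,-0.475],
  ],
  claw=0,
)

```text
time: 0.77
tool_pos: [0.353, 0.2374, 0.249]
ee_rot: [-3.141, 0.0, 1.805]
wrist_force: [1.1, 0.9, 0.8]
width: 0.0941
finger_force: 0.0
```

>>> arm_command(
  targets=[
    [0.04,-0.07,0,-0.06],
    [0.07,-0.14,0,-0.12],
    [0.1,-0.21,0,-0.18],
    [0.13,-0.28,0,-0.24],
    [0.15,-0.36,0,-0.3],
    [0.17,-0.44,0,-0.36],
    [0.176,-0.5,0,-0.42],
    [0.176,-0.502,0,-0.48],
  ],
)

```text
time: 1.43
tool_pos: [0.4412, -0.0166, 0.2483]
ee_rot: [3.141, 0.003, 0.798]
wrist_force: [0.6, -0.2, -0.1]
width: 0.094
finger_force: 0.0
```

>>> arm_command(
  targets=[
    [0,0,0,-0.02],
    [0,0,0,-0.022],
    [0,0,0,-0.022],
  ],
)

```text
time: 1.68
tool_pos: [0.4408, -0.0118, 0.2489]
ee_rot: [-3.141, 0.0, 0.766]
wrist_force: [0.5, -0.5, 0.0]
width: 0.0943
finger_force: 0.0
```

Run:
```python
from h import *
o=robot.get_obs();im=robot.snapshot('wrist')[:,:,::-1].copy();C=cam('wrist',o);cv2.imwrite('pics/w1.png',im)
print(o['tool_pos'],o['ee_rot'])
hsv=cv2.cvtColor(im,cv2.COLOR_BGR2HSV)
m=((hsv[...,1]<40)&(hsv[...,2]>165)).astype('uint8')
n,l,s,ce=cv2.connectedComponentsWithStats(m)
e=proj(C,[.449,-.027,.022])[0];print('expected',e)
k=l[int(e[1])-60:int(e[1])+60,int(e[0])-60:int(e[0])+60].ravel();k=np.bincount(k[k>0]).argmax()
c=max(cv2.findContours((l==k).astype('uint8'),0,2)[0],key=cv2.contourArea)[:,0]
print(s[k],rect(cast(C,c,.022)))
```

```text
[ 0.44080457 -0.0117854   0.24887645] [-3.14095051e+00  4.72158449e-04  7.65663756e-01]
expected [333.40837196 222.11385398]
[  283   147   104   140 13244] (array([ 0.45039435, -0.02510503]), [112.11151885986328, 157.4014434814453], np.float32(42.51791))
```

View pics/w1.png

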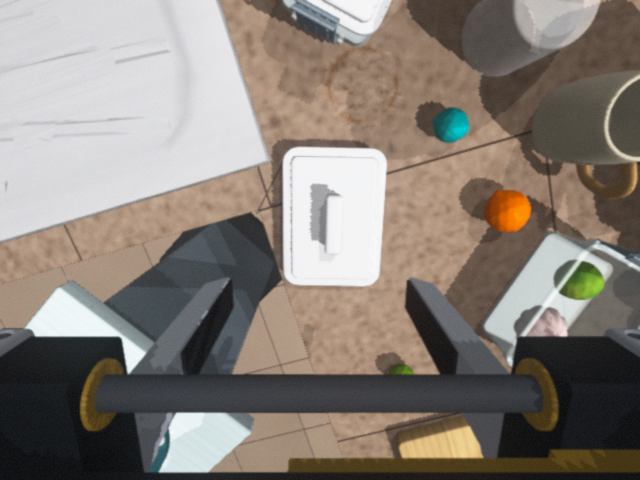

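Wrist view: lid centred at about (335,216), ridge (334,224), measuring 112×157 mm at (0.450, −0.0255). That agrees with the top view, so I descend.

>>> arm_command(
  targets=[
    [0.018,-0.028,-0.07,-0.008],
    [0.018,-0.028,-0.14,-0.008],
    [0.018,-0.028,-0.21,-0.008],
    [0.018,-0.028,-0.26,-0.008],
    [0.018,-0.028,-0.26,-0.008],
    [0.018,-0.028,-0.26,-0.008],
  ],
  claw=0.5,
)

```text
time: 2.23
tool_pos: [0.449, -0.025, 0.1183]
ee_rot: [-3.139, 0.002, 0.75]
wrist_force: [-0.7, -0.2, -0.1]
width: 0.0576
finger_force: 0.0
```

Run:
```python
from h import *
o=robot.get_obs();im=robot.snapshot('wrist')[:,:,::-1].copy();C=cam('wrist',o)
print(o['tool_pos'],o['ee_rot'],o['width'])
hsv=cv2.cvtColor(im,cv2.COLOR_BGR2HSV)
m=((hsv[...,1]<40)&(hsv[...,2]>165)).astype('uint8')
n,l,s,ce=cv2.connectedComponentsWithStats(m)
e=proj(C,[.45,-.0255,.022])[0];print('expected',e)
k=l[int(e[1])-60:int(e[1])+60,int(e[0])-60:int(e[0])+60].ravel();k=np.bincount(k[k>0]).argmax()
c=max(cv2.findContours((l==k).astype('uint8'),0,2)[0],key=cv2.contourArea)[:,0]
print(s[k],rect(cast(C,c,.022)))
cv2.drawContours(im,[c],-1,(0,0,255),1)
for P in proj(C,[[.45,-.0255,.051]]).round().astype(int):cv2.circle(im,tuple(map(int,P)),3,(255,0,0),-1)
cv2.imwrite('pics/w2.png',im)
```

```text
[ 0.44901871 -0.02499656  0.11832001] [-3.13900046e+00  1.97053834e-03  7.49811709e-01] 0.05755572213259018
expected [320.12361996 251.45110457]
[  244   144   154   199 23939] (array([ 0.45003766, -0.02468366]), [112.09138488769531, 156.1763916015625], np.float32(42.957767))
```

View pics/w2.png

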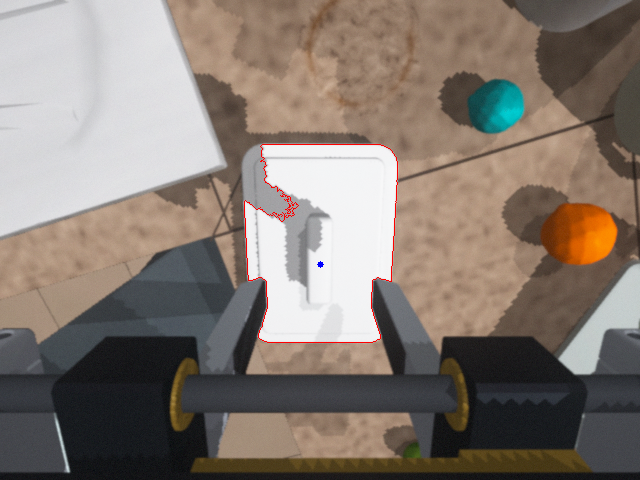

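Lid ridge centre is at about (319,259), within 1 mm of the grasp line (320,264). Going down to z≈0.048 and closing.

>>> arm_command(
  targets=[
    [0.002,0,-0.06,0],
    [0.002,0,-0.11,0],
    [0.002,0,-0.135,0],
    [0.002,0,-0.14,0],
    [0.002,0,-0.14,0],
    [0.002,0,-0.14,0],
  ],
)

```text
time: 2.78
tool_pos: [0.453, -0.0259, 0.0518]
ee_rot: [3.138, -0.003, 0.749]
wrist_force: [0.0, -0.5, -0.2]
width: 0.0469
finger_force: 0.0
```

>>> arm_command(
  targets=[
    [0,0,0,0],
    [0,0,0,0],
    [0,0,0,0],
    [0,0,0,0],
    [0,0,0,0],
    [0,0,0,0],
    [0,0,0,0],
  ],
  claw=1,
)

```text
time: 3.37
tool_pos: [0.451, -0.0255, 0.0497]
ee_rot: [-3.141, -0.0, 0.748]
wrist_force: [-1.5, 1.4, 2.5]
width: 0.0175
finger_force: 30.0
```

>>> arm_command(
  targets=[
    [0,0,0.03,0],
    [0,0,0.08,0],
    [0,0,0.14,0],
    [0,0,0.2,0],
    [0,0,0.27,0],
    [0,0,0.34,0],
    [0,0,0.34,0],
    [0,0,0.34,0],
  ],
)

```text
time: 4.03
tool_pos: [0.4522, -0.0261, 0.2212]
ee_rot: [3.137, -0.003, 0.748]
wrist_force: [-0.4, 0.3, -2.6]
width: 0.0177
finger_force: 30.0
```

Lid is held at 30 N, width 17.6 mm. Next: turn to the box's heading and look at the box from the side with the wrist camera.

>>> arm_command(
  targets=[
    [0.01,-0.03,0.02,-0.04],
    [0.03,-0.07,0.04,-0.1],
    [0.05,-0.11,0.06,-0.16],
    [0.054,-0.136,0.06,-0.2],
    [0.054,-0.136,0.06,-0.216],
    [0.054,-0.136,0.06,-0.216],
    [0.054,-0.136,0.06,-0.216],
    [0.054,-0.136,0.06,-0.216],
  ],
)

```text
time: 4.7
tool_pos: [0.4773, -0.0933, 0.2475]
ee_rot: [-3.14, 0.003, 0.297]
wrist_force: [0.4, 0.5, -1.7]
width: 0.0175
finger_force: 30.0
```

Run:
```python
from h import *
o=robot.get_obs();im=robot.snapshot('wrist')[:,:,::-1].copy();C=cam('wrist',o)
print(o['tool_pos'],o['ee_rot'],o['width'])
cv2.imwrite('pics/w3raw.png',im)
c,s=np.cos(np.radians(17)),np.sin(np.radians(17))
P=[[.558+c*a-s*b,-.285+s*a+c*b,.073] for a,b in((.078,.0555),(.078,-.0555),(-.078,-.0555),(-.078,.0555))]
e=proj(C,P);print(e.round())
x0,y0=np.maximum(e.min(0)-40,0).astype(int);x1,y1=(e.max(0)+40).astype(int);x1=min(x1,640);y1=min(y1,480)
print(x0,y0,x1,y1)
cr=cv2.resize(im[y0:y1,x0:x1],None,fx=2.5,fy=2.5,interpolation=2);print(cr.shape)
cv2.imwrite('pics/w3.png',cr)
```

```text
[ 0.47732324 -0.09325065  0.24750314] [-3.13977681e+00  2.67906678e-03  2.96965498e-01] 0.017517182699519844
[[488. 121.]
 [612. 121.]
 [578. 283.]
 [468. 283.]]
428 80 640 323
(608, 530, 3)
```

View pics/w3.png

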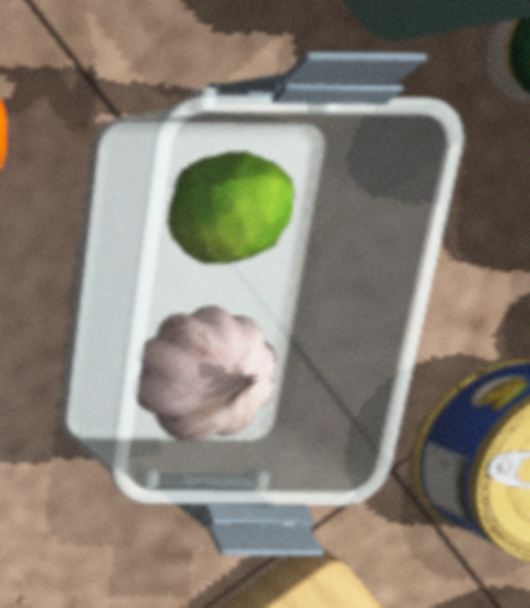

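Wrist crop (offset 428,80, ×2.5): the box rim is clear, with corners at about (165,105), (455,105), (385,495), (125,490). Catches are at the top (350,75) and bottom (265,525), lime (230,205) and garlic (205,375) inside. Next I fit the rim's centre line.

```bash
cat > rim.py <<'E'
from h import *
def rim(im,C,c0,a0,z=.073,skip=.035):
    "rim centre line is a 105x150 rectangle at z; scan across each predicted side for the bright band"
    g=cv2.GaussianBlur(im.min(2).astype(np.float32),(0,0),.8);c0=np.array(c0)
    for it in range(3):
        L=np.array([np.cos(a0),np.sin(a0)]);N=np.array([-L[1],L[0]]);out=[]
        for ax,ot,h,w in((L,N,.075,.0525),(-L,-N,.075,.0525),(N,L,.0525,.075),(-N,-L,.0525,.075)):
            r=np.arange(-.009,.0091,.0003) if it==0 else np.arange(-.006,.0061,.0003)
            pts=[]
            for t in np.linspace(-(w-.015),w-.015,40):
                xy=c0+ot*t+ax*(h+r)[:,None];px=proj(C,np.c_[xy,np.full(len(r),z)]).astype(np.float32)
                v=cv2.remap(g,px[:,0].copy(),px[:,1].copy(),1).ravel()
                wgt=np.clip(v-(v.max()+v.min())/2-.1*np.ptp(v),0,None)
                if v.max()>150 and np.ptp(v)>25: pts.append(np.r_[t,h+(wgt*r).sum()/wgt.sum()])
            pts=np.array(pts)
            if len(pts)<8: out.append((np.nan,np.nan,len(pts),0));continue
            k=np.ones(len(pts),bool)
            for _ in range(4):
                p=np.polyfit(pts[k,0],pts[k,1],1);res=pts[:,1]-np.polyval(p,pts[:,0]);k=abs(res)<max(2*np.median(abs(res[k])),.0004)
            out.append((p[1],p[0],k.sum(),res[k].std()))
        o=np.array(out)
        c0=c0+L*(o[0,0]-o[1,0])/2+N*(o[2,0]-o[3,0])/2
        # slopes: +L side offset grows with +N*t => rotation -slope ; N side with L*t => +slope
        rot=np.array([-o[0,1],-o[1,1],o[2,1],o[3,1]]);a0=a0+np.average(rot,weights=[1,1,2,2])
    print('centre',c0.round(4),'ang',np.degrees(a0).round(2),'sizes',(o[0,0]+o[1,0]).round(4),(o[2,0]+o[3,0]).round(4));print(np.c_[o[:,2],o[:,3]*1e3,np.degrees(rot)].round(2).tolist())
    return c0,a0
E
python3 - <<'E'
from rim import *
o=robot.get_obs();im=cv2.imread('pics/w3raw.png');C=cam('wrist',o)
pts=np.array([(163,112),(452,108),(388,492),(125,488)])/2.5+[428,80]
p=cast(C,pts,.073);print(rect(p))
rim(im,C,(.558,-.287),np.radians(17))
im2=cv2.imread('pics/top0.png');rim(im2,cam('top'),(.558,-.285),np.radians(17))
im3=cv2.imread('pics/scene0.png');rim(im3,cam('scene'),(.558,-.285),np.radians(17))
E
```

```text
(array([ 0.56142841, -0.28933862]), [106.54437255859375, 148.74412536621094], np.float32(18.454025))
centre [ 0.5613 -0.2883] ang 16.35 sizes 0.1501 0.1055
[[40.0, 0.52, -0.04], [36.0, 0.13, -0.08], [25.0, 0.12, -0.09], [40.0, 0.12, -0.02]]
centre [ 0.5617 -0.288 ] ang 16.76 sizes 0.1443 0.1039
[[14.0, 0.11, -0.51], [23.0, 0.22, 1.24], [40.0, 0.12, -0.23], [29.0, 0.15, -0.38]]
centre [ 0.5612 -0.2887] ang 16.3 sizes 0.144 0.1059
[[38.0, 0.13, 0.08], [18.0, 0.43, -3.61], [28.0, 0.14, 0.09], [35.0, 0.79, 1.53]]
```

Three cameras agree on the box: (0.5613, −0.2884), 16.4°. Checking how the lid sits in the hand.

Run:
```python
from rim import *
o=robot.get_obs();im=cv2.imread('pics/w3raw.png')
ob=dict(o);ob['tool_pos']=np.zeros(3);ob['ee_rot']=np.array([np.pi,0,0]);C=cam('wrist',ob)  # tool frame flipped: x=tool x, y=-tool y, z=-tool z
e=proj(C,[[.078,.0555,-.0277],[.078,-.0555,-.0277],[0,.0555,-.0277],[0,-.0555,-.0277]]);print('expected',e.round())
g=cv2.GaussianBlur(im.min(2).astype(np.float32),(0,0),.8)
def edge(P,d):
    r=np.arange(-.006,.0061,.0002);px=proj(C,P+np.outer(r,d)).astype(np.float32)
    v=cv2.remap(g,px[:,0].copy(),px[:,1].copy(),1).ravel();i=np.gradient(v).argmin();return r[i],np.ptp(v)
for nm,ps,d in(('front',[[.078,y,-.0277] for y in np.linspace(-.04,.04,9)],[1,0,0]),('left',[[x,.0555,-.0277] for x in np.linspace(-.005,.06,9)],[0,1,0]),('right',[[x,-.0555,-.0277] for x in np.linspace(-.005,.06,9)],[0,-1,0])):
    print(nm,[tuple(np.round([a*1e3,b],1).tolist()) for a,b in(edge(np.array(p),np.array(d)) for p in ps)])
```

```text
expected [[212. 146.]
 [427. 146.]
 [222. 287.]
 [416. 287.]]
front [(-0.2, 221.8), (0.4, 162.1), (-0.0, 130.1), (0.4, 112.6), (0.4, 117.3), (0.4, 158.3), (0.4, 134.2), (0.4, 139.0), (0.2, 138.2)]
left [(0.4, 71.3), (0.4, 80.4), (3.2, 99.2), (0.2, 87.2), (0.2, 82.8), (0.2, 100.1), (-0.0, 163.9), (-0.0, 167.2), (-0.2, 172.1)]
right [(0.2, 120.5), (0.2, 118.0), (0.4, 119.0), (0.8, 164.0), (0.8, 159.5), (0.6, 159.2), (0.6, 165.5), (0.4, 162.1), (0.8, 164.0)]
```

Lid is centred in the hand to within 0.4 mm. Moving over the mouth.

>>> arm_command(
  targets=[
    [0.03,-0.06,0,-0.005],
    [0.055,-0.13,0,-0.005],
    [0.085,-0.2,0,-0.005],
    [0.115,-0.27,-0.01,-0.005],
    [0.145,-0.33,-0.04,-0.005],
    [0.16,-0.37,-0.07,-0.005],
    [0.168,-0.39,-0.1,-0.005],
    [0.168,-0.39,-0.13,-0.005],
  ],
)

```text
time: 5.42
tool_pos: [0.5621, -0.2903, 0.182]
ee_rot: [-3.141, 0.001, 0.284]
wrist_force: [-0.5, 0.2, -1.7]
width: 0.0176
finger_force: 30.0
```

>>> arm_command(
  targets=[
    [0,0,-0.02,0],
    [0,0,-0.02,0],
    [0,0,-0.02,0],
    [0,0,-0.02,0],
  ],
)

```text
time: 5.75
tool_pos: [0.5624, -0.288, 0.1757]
ee_rot: [3.14, -0.001, 0.287]
wrist_force: [0.6, 0.1, -1.7]
width: 0.0173
finger_force: 30.0
```

Run:
```python
from h import *
o=robot.get_obs();print(o['tool_pos'],o['ee_rot'],o['wrist_force'],o['width'])
im=robot.snapshot('scene')[:,:,::-1]
cv2.imwrite('pics/s1.png',cv2.resize(im[180:380,300:500],None,fx=3,fy=3,interpolation=2))
```

```text
[ 0.56243321 -0.28797259  0.17569875] [ 3.14009253e+00 -1.36875220e-03  2.86571809e-01] [ 0.61533251  0.12477137 -1.69407039] 0.017329768950027236
```

View pics/s1.png

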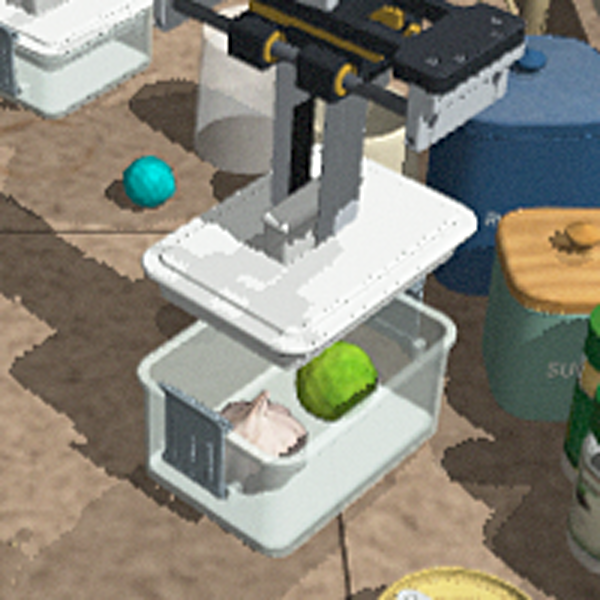

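Scene view: lid hangs squarely above the open box, with its near corner at (295,340) over the rim corner. Lowering gently.

>>> arm_command(
  targets=[
    [-0.002,0,-0.03,0],
    [-0.002,0,-0.06,0],
    [-0.002,0,-0.08,0],
    [-0.002,0,-0.09,0],
    [-0.002,0,-0.09,0],
    [-0.002,0,-0.09,0],
  ],
)

```text
time: 6.3
tool_pos: [0.5612, -0.2887, 0.1298]
ee_rot: [3.141, -0.0, 0.285]
wrist_force: [0.3, 0.2, -2.4]
width: 0.0177
finger_force: 30.0
```

>>> arm_command(
  targets=[
    [0,0,-0.005,0],
    [0,0,-0.01,0],
    [0,0,-0.015,0],
    [0,0,-0.018,0],
    [0,0,-0.018,0],
    [0,0,-0.018,0],
  ],
)

```text
time: 6.8
tool_pos: [0.561, -0.2886, 0.1201]
ee_rot: [-3.141, 0.0, 0.285]
wrist_force: [-0.4, -0.2, -1.9]
width: 0.0176
finger_force: 30.0
```

>>> arm_command(
  targets=[
    [0,0,-0.003,0],
    [0,0,-0.006,0],
    [0,0,-0.008,0],
    [0,0,-0.01,0],
    [0,0,-0.01,0],
  ],
)

```text
time: 7.22
tool_pos: [0.5613, -0.2888, 0.116]
ee_rot: [3.141, -0.001, 0.285]
wrist_force: [0.3, 0.2, 1.2]
width: 0.0174
finger_force: 30.0
```

>>> arm_command(
  targets=[
    [0,0,-0.002,0],
    [0,0,-0.004,0],
    [0,0,-0.006,0],
    [0,0,-0.006,0],
    [0,0,-0.006,0],
  ],
)

```text
time: 7.63
tool_pos: [0.5616, -0.2887, 0.1153]
ee_rot: [3.14, -0.002, 0.286]
wrist_force: [-2.6, 3.0, 9.3]
width: 0.0178
finger_force: 30.0
```

Lid rests on the hooks, with force rising to 9 N. Pressing on while still holding it level.

>>> arm_command(
  targets=[
    [0,0,-0.003,0],
    [0,0,-0.006,0],
    [0,0,-0.009,0],
    [0,0,-0.012,0],
    [0,0,-0.012,0],
    [0,0,-0.012,0],
  ],
)

```text
time: 8.13
tool_pos: [0.5615, -0.2875, 0.1123]
ee_rot: [3.141, -0.003, 0.286]
wrist_force: [-7.1, 8.0, 14.5]
width: 0.0177
finger_force: 30.1
```

>>> arm_command(
  targets=[
    [0,0,-0.003,0],
    [0,0,-0.006,0],
    [0,0,-0.006,0],
    [0,0,-0.006,0],
    [0,0,-0.006,0],
  ],
)

```text
time: 8.55
tool_pos: [0.5614, -0.2875, 0.1105]
ee_rot: [3.14, -0.003, 0.286]
wrist_force: [-8.9, 9.9, 22.4]
width: 0.0179
finger_force: 30.6
```

Side forces show the lid rubbing a wall about 1 mm off. Shifting with the force to relax it, then reading again.

>>> arm_command(
  targets=[
    [-0.001,0.001,0,0],
    [-0.002,0.003,0,0],
    [-0.002,0.003,0,0],
    [-0.002,0.003,0,0],
  ],
)

```text
time: 8.88
tool_pos: [0.5611, -0.2867, 0.1101]
ee_rot: [3.138, -0.004, 0.286]
wrist_force: [-6.5, 7.6, 18.8]
width: 0.0178
finger_force: 30.8
```

>>> arm_command(
  targets=[
    [-0.002,0.002,0,0],
    [-0.005,0.005,0,0],
    [-0.005,0.005,0,0],
    [-0.005,0.005,0,0],
  ],
)

```text
time: 9.22
tool_pos: [0.5606, -0.2857, 0.1098]
ee_rot: [3.133, -0.008, 0.286]
wrist_force: [-0.7, 3.6, 14.5]
width: 0.0178
finger_force: 31.0
```

Run:
```python
from h import *
o=robot.get_obs();print(o['tool_pos'],o['ee_rot'],o['wrist_force'],o['wrist_torque'])
im=robot.snapshot('scene')[:,:,::-1]
cv2.imwrite('pics/s2.png',cv2.resize(im[220:370,330:470],None,fx=4,fy=4,interpolation=2))
```

```text
[ 0.56063531 -0.28573585  0.10977819] [ 3.13336994 -0.00811756  0.28615699] [-0.69356501  3.58690964 14.53173044] [-0.0823067   0.11119272  0.10357366]
```

View pics/s2.png

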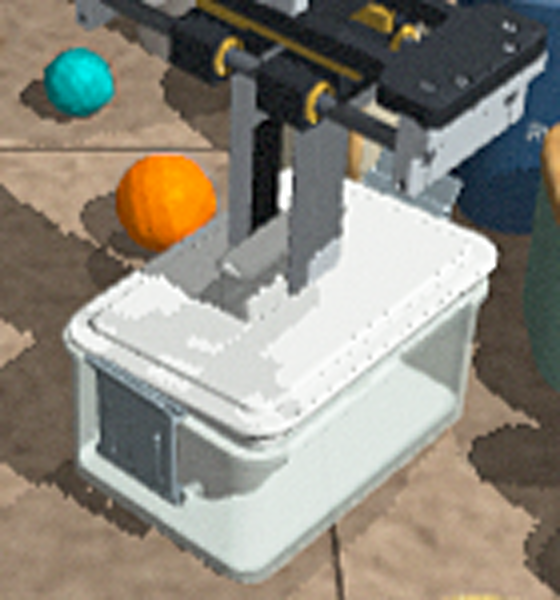

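Lid is in the mouth, level, about 5 mm proud at both ends. Pressing further.

>>> arm_command(
  targets=[
    [0,0,-0.003,0],
    [0,0,-0.006,0],
    [0,0,-0.009,0],
    [0,0,-0.012,0],
    [0,0,-0.012,0],
    [0,0,-0.012,0],
  ],
)

```text
time: 9.77
tool_pos: [0.5607, -0.2857, 0.1094]
ee_rot: [3.132, -0.01, 0.286]
wrist_force: [-7.5, 7.6, 32.0]
width: 0.0179
finger_force: 30.8
```

Force is at 32 N with almost no motion, so it is binding. I unload, let go, and press the ends one by one with shut fingers as the task suggests.

>>> arm_command(
  targets=[
    [0,0,-0.0,0],
    [0,0,0.008,0],
    [0,0,0.016,0],
    [0,0,0.016,0],
    [0,0,0.016,0],
  ],
)

```text
time: 10.18
tool_pos: [0.5602, -0.2858, 0.1098]
ee_rot: [3.135, -0.007, 0.286]
wrist_force: [0.5, 2.3, 12.5]
width: 0.0176
finger_force: 30.3
```

>>> arm_command(
  targets=[
    [0,0,0,0],
    [0,0,0,0],
    [0,0,0,0],
    [0,0,0,0],
    [0,0,0,0],
  ],
  claw=0.5,
)

```text
time: 10.6
tool_pos: [0.5567, -0.2804, 0.108]
ee_rot: [-3.133, -0.0, 0.287]
wrist_force: [-6.6, 11.3, 18.2]
width: 0.046
finger_force: 9.2
```

>>> arm_command(
  targets=[
    [0,0,0.03,0],
    [0,0,0.08,0],
    [0,0,0.14,0],
    [0,0,0.2,0],
    [0,0,0.26,0],
    [0,0,0.26,0],
    [0,0,0.26,0],
    [0,0,0.26,0],
  ],
)

```text
time: 11.27
tool_pos: [0.5569, -0.2845, 0.2331]
ee_rot: [-3.139, 0.002, 0.285]
wrist_force: [-0.9, 0.6, -0.5]
width: 0.0469
finger_force: 0.0
```

Run:
```python
from h import *
o=robot.get_obs();print(o['tool_pos'],o['ee_rot'],o['wrist_force'])
im=robot.snapshot('wrist')[:,:,::-1].copy();cv2.imwrite('pics/w4.png',im);C=cam('wrist',o)
cv2.imwrite('pics/s3raw.png',robot.snapshot('scene')[:,:,::-1])
hsv=cv2.cvtColor(im,cv2.COLOR_BGR2HSV)
m=((hsv[...,1]<40)&(hsv[...,2]>165)).astype('uint8')
n,l,s,ce=cv2.connectedComponentsWithStats(m)
e=proj(C,[.561,-.288,.08])[0];print('expected',e)
k=l[int(e[1])-60:int(e[1])+60,int(e[0])-60:int(e[0])+60].ravel();k=np.bincount(k[k>0]).argmax()
c=max(cv2.findContours((l==k).astype('uint8'),0,2)[0],key=cv2.contourArea)[:,0]
for z in(.077,.082,.087):print(s[k],rect(cast(C,c,z)))
```

```text
[ 0.55687547 -0.28448981  0.23311746] [-3.13923420e+00  2.36317686e-03  2.85079879e-01] [-0.9391347   0.5925495  -0.51700693]
expected [324.21926561 230.70723736]
[  260   133   131   186 20241] (array([ 0.55921191, -0.2892522 ]), [114.78231811523438, 174.5518341064453], np.float32(16.365204))
[  260   133   131   186 20241] (array([ 0.56036279, -0.28882996]), [112.98102569580078, 171.81263732910156], np.float32(16.365175))
[  260   133   131   186 20241] (array([ 0.56151373, -0.28840771]), [111.1797866821289, 169.0733642578125], np.float32(16.365278))
```

View pics/w4.png

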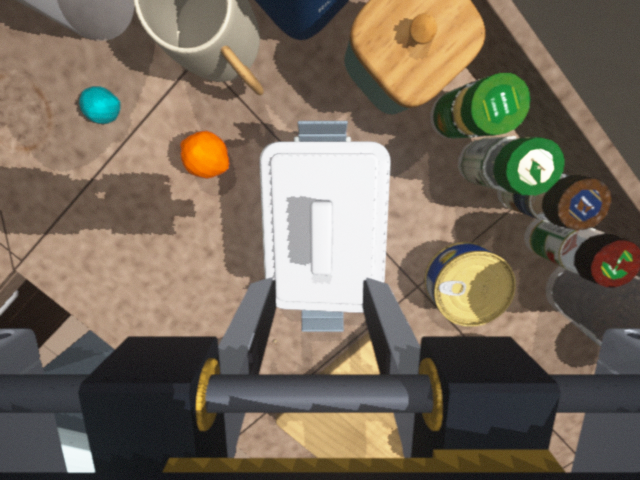

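Wrist view: lid sits squarely in the mouth (rows 142–313, columns 261–390), ridge (321,237), both catches showing at (323,131) and (323,320), still about 8 mm proud. Shutting the fingers and moving above the far end at (0.612, −0.2735).

>>> arm_command(
  targets=[
    [0.04,0.01,0,0],
    [0.11,0.022,0,0],
    [0.11,0.022,-0.05,0],
    [0.11,0.022,-0.11,0],
    [0.11,0.022,-0.17,0],
    [0.11,0.022,-0.22,0],
    [0.11,0.022,-0.22,0],
    [0.11,0.022,-0.22,0],
  ],
  claw=1,
)

```text
time: 12.03
tool_pos: [0.6106, -0.2727, 0.1214]
ee_rot: [-3.136, 0.006, 0.285]
wrist_force: [0.3, 0.2, 0.1]
width: 0.0003
finger_force: 0.0
```

>>> arm_command(
  targets=[
    [0,0,-0.01,0],
    [0,0,-0.02,0],
    [0,0,-0.03,0],
    [0,0,-0.035,0],
    [0,0,-0.035,0],
    [0,0,-0.035,0],
  ],
)

```text
time: 12.53
tool_pos: [0.6126, -0.2738, 0.1081]
ee_rot: [3.141, -0.0, 0.285]
wrist_force: [0.4, 0.0, 0.6]
width: 0.0004
finger_force: 0.0
```

>>> arm_command(
  targets=[
    [0,0,-0.003,0],
    [0,0,-0.006,0],
    [0,0,-0.009,0],
    [0,0,-0.012,0],
    [0,0,-0.012,0],
    [0,0,-0.012,0],
  ],
)

```text
time: 13.03
tool_pos: [0.6129, -0.2739, 0.1052]
ee_rot: [3.139, -0.002, 0.285]
wrist_force: [-2.8, 1.1, 9.2]
width: 0.0006
finger_force: 4.6
```

>>> arm_command(
  targets=[
    [0,0,-0.003,0],
    [0,0,-0.006,0],
    [0,0,-0.006,0],
    [0,0,-0.006,0],
  ],
)

```text
time: 13.37
tool_pos: [0.613, -0.2739, 0.105]
ee_rot: [3.138, -0.003, 0.285]
wrist_force: [-5.9, 2.4, 17.8]
width: 0.0002
finger_force: 8.4
```

>>> arm_command(
  targets=[
    [0,0,-0.003,0],
    [0,0,-0.006,0],
    [0,0,-0.009,0],
    [0,0,-0.012,0],
    [0,0,-0.012,0],
    [0,0,-0.012,0],
  ],
)

```text
time: 13.87
tool_pos: [0.6133, -0.2739, 0.1046]
ee_rot: [3.136, -0.005, 0.286]
wrist_force: [-12.7, 7.3, 32.0]
width: 0.0001
finger_force: 16.4
```

The far end stops hard at panel z≈0.0855 even at 32 N, so I need a proper look. One composite: the wrist close-up of the far catch, and a scene zoom.

Run:
```python
from h import *
o=robot.get_obs();w=robot.snapshot('wrist')[:,:,::-1].copy();s=robot.snapshot('scene')[:,:,::-1].copy();t=robot.snapshot('top')[:,:,::-1].copy()
cv2.imwrite('pics/w5raw.png',w);cv2.imwrite('pics/s5raw.png',s);cv2.imwrite('pics/t5raw.png',t)
C=cam('wrist',o);print(proj(C,[[.6363,-.2660,.09],[.561,-.2885,.08]]).round())
A=cv2.resize(w[60:360,200:450],(400,480));B=cv2.resize(s[228:348,340:460],None,fx=400/120,fy=480/120,interpolation=2)
cv2.imwrite('pics/c5.png',np.hstack([A,B]))
```

```text
[[317. 253.]
 [318. 373.]]
```

View pics/c5.png

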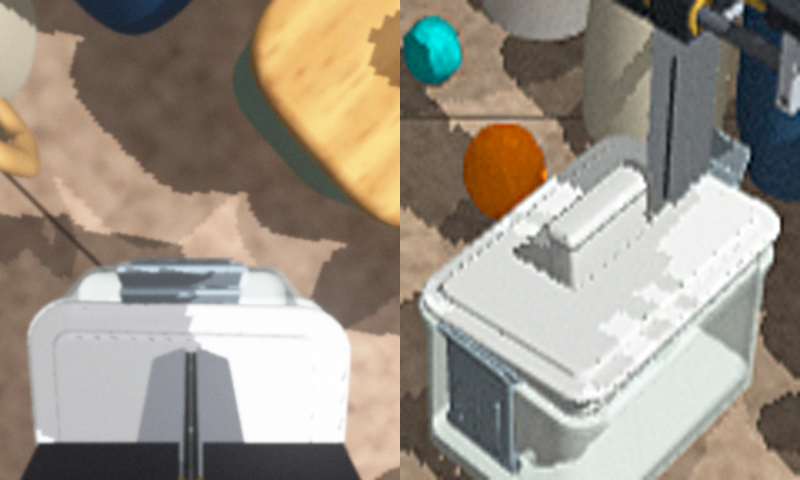

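Composite: left, the lid's far edge (row 300) with the rim and corner (row 268) and the catch plate (262–300) beyond it; right, the near catch upright against the lid. The lid looks shifted toward the near end, so I measure that.

Run:
```python
from rim import *
o=robot.get_obs();C=cam('wrist',o)
L=np.array([np.cos(np.radians(16.4)),np.sin(np.radians(16.4))]);N=np.array([-L[1],L[0]]);c=np.array([.5613,-.2884])
def ln(nm,u,v,z):
    p=cast(C,[200+u/1.6,60+v/1.6],z)[0,:2]-c;print(nm,'z',z,'L %.1f N %.1f mm'%(p@L*1e3,p@N*1e3))
ln('rim outer far',80,270,.073);ln('rim outer far',290,272,.073)
ln('lid far edge',100,302,.0826);ln('lid far edge',290,302,.0826)
ln('lid left',32,400,.0826);ln('lid right',350,400,.0826)
ln('catch top outer',180,260,.095);ln('catch hook inner',180,299,.085);ln('catch left',120,270,.095);ln('catch right',243,266,.095)
# box floor/rim from top & scene; lid top contour in top view
for n,f in(('top','t5raw'),('scene','s5raw')):
    im=cv2.imread(f'pics/{f}.png');Cn=cam(n)
    hsv=cv2.cvtColor(im,cv2.COLOR_BGR2HSV);m=((hsv[...,1]<45)&(hsv[...,2]>175)).astype('uint8')
    e=proj(Cn,[.561,-.2885,.08])[0].astype(int);mm=np.zeros_like(m);mm[e[1]-70:e[1]+70,e[0]-75:e[0]+75]=m[e[1]-70:e[1]+70,e[0]-75:e[0]+75]
    k,l,s,_=cv2.connectedComponentsWithStats(mm);k=1+s[1:,4].argmax();q=max(cv2.findContours((l==k).astype('uint8'),0,2)[0],key=cv2.contourArea)[:,0]
    r=rect(cast(Cn,q,.082));print(n,s[k],r,'off L,N',(r[0]-c)@L*1e3,(r[0]-c)@N*1e3)
```

```text
rim outer far z 0.073 L 87.5 N 37.7 mm
rim outer far z 0.073 L 86.7 N -35.9 mm
lid far edge z 0.0826 L 78.6 N 29.7 mm
lid far edge z 0.0826 L 78.5 N -34.6 mm
lid left z 0.0826 L 42.6 N 55.2 mm
lid right z 0.0826 L 42.1 N -57.6 mm
catch top outer z 0.095 L 95.6 N 2.4 mm
catch hook inner z 0.085 L 80.3 N 2.6 mm
catch left z 0.095 L 92.5 N 21.1 mm
catch right z 0.095 L 93.7 N -17.1 mm
top [393 213  30  43 793] (array([ 0.55340686, -0.31182733]), [65.99346923828125, 103.09639739990234], np.float32(173.23676)) off L,N -14.186506085525185 -20.245605987948917
scene [ 346  269  108   93 5379] (array([ 0.54325385, -0.3158678 ]), [146.4390869140625, 208.61585998535156], np.float32(16.083258)) off L,N -25.06722653378911 -21.255064696392214
```

The lid itself is centred (far edge L = 78.6 mm, N −1.2 mm). The side load (−12.7, +7.3 N) comes from the arm's give pushing radially outward, which jams the lid against the far wall and catch. I ease off, shift the command inward, then press again.

>>> arm_command(
  targets=[
    [-0.002,0.001,0.006,0],
    [-0.006,0.003,0.012,0],
    [-0.012,0.005,0.014,0],
    [-0.012,0.005,0.014,0],
    [-0.012,0.005,0.014,0],
  ],
)

```text
time: 14.43
tool_pos: [0.6095, -0.2725, 0.1049]
ee_rot: [3.134, -0.008, 0.285]
wrist_force: [2.3, -0.5, 9.6]
width: 0.0003
finger_force: 4.8
```

>>> arm_command(
  targets=[
    [-0.002,0.001,-0.004,0],
    [-0.004,0.002,-0.008,0],
    [-0.006,0.003,-0.012,0],
    [-0.006,0.003,-0.012,0],
  ],
)

```text
time: 14.77
tool_pos: [0.6094, -0.2724, 0.1046]
ee_rot: [3.127, -0.015, 0.286]
wrist_force: [1.5, 0.8, 21.8]
width: 0.0001
finger_force: 10.7
```

>>> arm_command(
  targets=[
    [0,0,0.02,0],
    [0,0,0.06,0],
    [0,0,0.06,0],
    [0,0,0.06,0],
  ],
)

```text
time: 15.1
tool_pos: [0.6042, -0.27, 0.1249]
ee_rot: [3.14, -0.002, 0.285]
wrist_force: [-0.2, -1.1, 0.2]
width: 0.0005
finger_force: 0.0
```

>>> arm_command(
  targets=[
    [0,0,0.06,0],
    [-0.05,-0.018,0.06,0],
    [-0.12,-0.043,0.06,0],
    [-0.188,-0.067,0.06,0],
    [-0.188,-0.067,0.03,0],
    [-0.188,-0.067,-0.01,0],
    [-0.188,-0.067,-0.02,0],
    [-0.188,-0.067,-0.02,0],
  ],
)

```text
time: 15.77
tool_pos: [0.5075, -0.3019, 0.1099]
ee_rot: [-3.136, 0.005, 0.285]
wrist_force: [0.9, -0.1, 0.8]
width: 0.0006
finger_force: 0.0
```

>>> arm_command(
  targets=[
    [0,0,-0.005,0],
    [0,0,-0.01,0],
    [0,0,-0.015,0],
    [0,0,-0.02,0],
    [0,0,-0.02,0],
    [0,0,-0.02,0],
  ],
)

```text
time: 16.27
tool_pos: [0.5102, -0.3034, 0.1052]
ee_rot: [3.14, -0.001, 0.286]
wrist_force: [-0.6, 0.1, 4.3]
width: 0.0004
finger_force: 2.2
```

>>> arm_command(
  targets=[
    [0,0,-0.004,0],
    [0,0,-0.008,0],
    [0,0,-0.008,0],
    [0,0,-0.008,0],
  ],
)

```text
time: 16.6
tool_pos: [0.5103, -0.3035, 0.1049]
ee_rot: [3.138, -0.002, 0.286]
wrist_force: [-4.4, 3.9, 17.6]
width: 0.0006
finger_force: 8.6
```

Both ends now stop hard and alike at TCP z≈0.105. That equals the grasp-height offset (0.0497) plus 0.0552, so the lid may be home, with the fingertips reaching a little lower than nominal. I lift away and check the catches and heights numerically.

>>> arm_command(
  targets=[
    [0,0,0.05,0],
    [0,0,0.13,0],
    [0.03,0.01,0.2,0],
    [0.094,0.038,0.26,0],
    [0.094,0.038,0.28,0],
    [0.094,0.038,0.28,0],
    [0.094,0.038,0.28,0],
    [0.094,0.038,0.28,0],
  ],
  claw=0.5,
)

```text
time: 17.27
tool_pos: [0.5555, -0.2841, 0.2376]
ee_rot: [-3.139, 0.003, 0.285]
wrist_force: [0.0, -0.1, -0.2]
width: 0.0463
finger_force: 0.0
```

Run:
```python
from rim import *
o=robot.get_obs();print(o['tool_pos'],o['ee_rot'],o['wrist_force'])
w=robot.snapshot('wrist')[:,:,::-1].copy();s=robot.snapshot('scene')[:,:,::-1].copy();t=robot.snapshot('top')[:,:,::-1].copy()
for n,i in zip('wst',(w,s,t)):cv2.imwrite(f'pics/{n}6raw.png',i)
np.savez('pics/o6.npz',tool_pos=o['tool_pos'],ee_rot=o['ee_rot'])
C=cam('wrist',o);L=np.array([np.cos(np.radians(16.4)),np.sin(np.radians(16.4))]);N=np.array([-L[1],L[0]]);c=np.array([.5613,-.2884])
# profile along L at several N, both ends, brightness and saturation, plane z .08
r=np.arange(.066,.0961,.002)
for sg in(1,-1):
    print('end',sg,'L mm',(r*1e3).astype(int).tolist())
    for n in(-.035,-.028,-.015,-.008,0,.008,.015,.028,.035):
        P=np.array([[*(c+L*sg*a+N*n),.08] for a in r]);px=proj(C,P).astype(np.float32)
        v=cv2.remap(w,px[:,0].copy(),px[:,1].copy(),1)[:,0]
        print('%4d'%(n*1e3),' '.join('%3d/%+3d'%(q.min(),int(q[0])-int(q[2])) for q in v))
print('px far/near',proj(C,[[*(c+L*.078),.08],[*(c-L*.078),.08]]).round())
```

```text
[ 0.555527   -0.28411548  0.23762899] [-3.13935302e+00  2.61719076e-03  2.84916394e-01] [ 0.04501514 -0.06220647 -0.19592532]
end 1 L mm [66, 68, 70, 72, 74, 76, 78, 80, 82, 84, 86, 88, 90, 92, 94, 96]
 -35 242/ +1 231/ +3 245/ +1 246/ +1 245/ +1 243/ +2 194/-10 124/-43 121/-44 118/-42  88/-31  66/-20  64/-22  66/-20  60/-23  62/-21
 -28 242/ +1 232/ +3 244/ +1 246/ +1 244/ +1 242/ +2 193/ -9 113/-41 115/-41 119/-45 126/-42 117/-43  74/-24  65/-23  64/-22  64/-23
 -15 242/ +1 233/ +2 244/ +2 245/ +2 244/ +1 243/ +1 190/ +9 121/+22 132/+22 150/+24 109/+17 105/+18 107/+17 116/+21 170/+20 143/-47
  -8 245/ +1 232/ +3 244/ +1 244/ +2 245/ +1 243/ +2 188/ +8 121/+21 127/+23 147/+26 108/+20 104/+19 107/+16 119/+19 161/+20 111/-42
   0 245/ +1 231/ +2 243/ +2 244/ +1 244/ +1 243/ +1 188/ +8 123/+19 127/+22 148/+26 110/+19 105/+18 106/+19 119/+19 166/+22 120/-38
   8 244/ +1 228/ +2 243/ +2 244/ +1 244/ +2 243/ +1 176/ +9 120/+20 129/+21 145/+24 107/+19 107/+17 107/+18 120/+21 159/+22 121/-39
  15 244/ +2 228/ +2 243/ +1 244/ +1 244/ +1 244/ +1 176/+10 118/+20 126/+23 145/+23 109/+17 106/+15
[... 911 characters left out ...]
0 242/ +1 242/ +2 238/ +1 236/ +2 241/ +2 242/ +1 237/ +2 179/+11 148/+23 150/+25 154/+28 150/+25 136/+23 139/+22 141/+23 139/+22
   8 242/ +2 243/ +2 240/ +2 236/ +3 242/ +1 242/ +2 236/ +2 167/+13 147/+27 153/+27 158/+28 148/+27 136/+23 138/+24 139/+21 140/+22
  15 241/ +1 242/ +2 237/ +2 240/ +2 241/ +1 242/ +1 231/ +3 165/+18 150/+24 151/+25 155/+27 145/+24 137/+22 138/+22 138/+22 138/+22
  28 242/ +2 242/ +1 232/ +2 239/ +2 241/ +1 242/ +1 207/ -7 133/-37 124/-42 118/-45 120/-44 117/-45 121/-43 123/-47 130/-48 129/-49
  35 242/ +1 241/ +1 233/ +1 240/ +1 241/ +1 240/ +1 196/-12 129/-41 125/-43 124/-43 125/-41 122/-43 124/-46 132/-49 130/-50 132/-48
px far/near [[326. 140.]
 [325. 305.]]
```

The numbers say it is not home: no hook overlaps the flange, and the near edge is slanted (81.5 mm at N −28, 78.8 mm at N +28), so the lid is rolled with its −N side high. Next I fit the lid's pose (known 111×156 rectangle) and the catch positions.

```bash
cat > lidpose.py <<'E'
from rim import *
def lidpose(w,o,c=np.array([.5613,-.2884]),ang=16.4,z=.083,vis=(-.035,.035)):
    C=cam('wrist',o);f,cx,cy,E=C;L=np.array([np.cos(np.radians(ang)),np.sin(np.radians(ang))]);N=np.array([-L[1],L[0]])
    g=cv2.GaussianBlur(w.min(2).astype(np.float32),(0,0),.7);r=np.arange(-.008,.0081,.0004);lines=[]
    for ax,ot,h,ts in((L,N,.078,np.linspace(-.04,.04,33)),(N,L,.0555,np.linspace(-.03,.06,37)),(-L,N,.078,np.linspace(*vis,29)),(-N,L,.0555,np.linspace(-.03,.06,37))):
        pts=[]
        for t in ts:
            xy=c+ot*t+ax*(h+r)[:,None];px=proj(C,np.c_[xy,np.full(len(r),z)]).astype(np.float32)
            v=cv2.remap(g,px[:,0].copy(),px[:,1].copy(),1).ravel();d=np.diff(v);i=d.argmin()
            if -d[i]>6:
                k=slice(max(i-2,0),i+3);ww=np.clip(-d[k],0,None);j=(ww*np.arange(len(d))[k]).sum()/ww.sum()+.5
                pts.append([np.interp(j,np.arange(len(r)),px[:,0]),np.interp(j,np.arange(len(r)),px[:,1])])
        pts=np.array(pts,np.float32);vx,vy,x,y=cv2.fitLine(pts,cv2.DIST_HUBER,0,.01,.01).ravel();lines.append(np.cross([x,y,1],[x+vx,y+vy,1]))
        res=abs((pts-[x,y])@[-vy,vx]);print('edge pts',len(pts),'med res px %.2f'%np.median(res))
    q=[np.cross(lines[i],lines[(i+1)%4]) for i in range(4)];q=np.array([a[:2]/a[2] for a in q])  # (L,N),(N,-L),(-L,-N),(-N,L)
    obj=np.array([[.078,.0555,0],[-.078,.0555,0],[-.078,-.0555,0],[.078,-.0555,0]])
    K=np.array([[f,0,cx],[0,f,cy],[0,0,1.]]);ok,rv,tv=cv2.solvePnP(obj,q,K,None,flags=cv2.SOLVEPNP_ITERATIVE)
    Rc=cv2.Rodrigues(rv)[0];F=np.diag([1,-1,-1.]);Rw=E[:3,:3]@F@Rc;tw=E[:3,3]+E[:3,:3]@F@tv.ravel()
    P=obj@Rw.T+tw;print('flange top centre',tw.round(4),'corner z (+L+N,-L+N,-L-N,+L-N) mm',(P[:,2]*1e3).round(1),'off L,N mm',((tw[:2]-c)@L*1e3).round(1),((tw[:2]-c)@N*1e3).round(1),'yaw',np.degrees(np.arctan2(Rw[1,0],Rw[0,0])).round(2))
    e=cv2.projectPoints(obj,rv,tv,K,None)[0][:,0]-q;print('reproj',np.abs(e).max().round(2))
def catches(w,o,c=np.array([.5613,-.2884]),ang=16.4):
    C=cam('wrist',o);L=np.array([np.cos(np.radians(ang)),np.sin(np.radians(ang))]);N=np.array([-L[1],L[0]]);b=cv2.GaussianBlur(w,(0,0),.7).astype(np.float32)
    n=np.arange(-.032,.0321,.0005)
    for sg in(1,-1):
        for a in(.081,.083,.085):
            px=proj(C,np.array([[*(c+L*sg*a+N*t),.088] for t in n])).astype(np.float32);v=cv2.remap(b,px[:,0].copy(),px[:,1].copy(),1)[:,0];q=v[:,0]-v[:,2];m=n[q>0]
            print('catch',sg,a,'N from %.1f to %.1f'%(m.min()*1e3,m.max()*1e3) if len(m) else None)
E
python3 - <<'E'
from lidpose import *
o=dict(np.load('pics/o6.npz'));w=cv2.imread('pics/w6raw.png')
print('reference: lid on the worktop (w1, flange top 22 mm)')
o1=dict(tool_pos=np.array([.44080457,-.0117854,.24887645]),ee_rot=np.array([-3.14095051,.000472158,.765663756]))
lidpose(cv2.imread('pics/w1.png'),o1,np.array([.4502,-.0252]),42.8,.022)
print('now');lidpose(w,o);catches(w,o)
o4=dict(tool_pos=np.array([.55687547,-.28448981,.23311746]),ee_rot=np.array([-3.13923420,.00236317686,.285079879]))
print('before the end presses');lidpose(cv2.imread('pics/w4.png'),o4)
E
```

```text
reference: lid on the worktop (w1, flange top 22 mm)
edge pts 33 med res px 0.21
edge pts 37 med res px 0.17
edge pts 29 med res px 0.18
edge pts 37 med res px 0.26
flange top centre [ 0.4504 -0.0237  0.0232] corner z (+L+N,-L+N,-L-N,+L-N) mm [22.4 24.1 24.1 22.4] off L,N mm 1.2 1.0 yaw 42.53
reproj 0.42
now
edge pts 33 med res px 0.26
edge pts 37 med res px 0.22
edge pts 29 med res px 0.23
edge pts 37 med res px 0.10
flange top centre [ 0.5613 -0.2872  0.0846] corner z (+L+N,-L+N,-L-N,+L-N) mm [78.8 78.6 90.5 90.6] off L,N mm 0.3 1.1 yaw 16.37
reproj 0.69
catch 1 0.081 N from -17.5 to 23.0
catch 1 0.083 N from -17.0 to 22.5
catch 1 0.085 N from -16.5 to 22.0
catch -1 0.081 N from -17.0 to 21.5
catch -1 0.083 N from -17.0 to 21.5
catch -1 0.085 N from -17.0 to 21.5
before the end presses
edge pts 33 med res px 0.13
edge pts 37 med res px 0.34
edge pts 29 med res px 0.15
edge pts 37 med res px 0.15
flange top centre [ 0.5613 -0.2873  0.084 ] corner z (+L+N,-L+N,-L-N,+L-N) mm [78.5 79.1 89.5 88.9] off L,N mm 0.3 1.0 yaw 16.17
reproj 1.05
```

The cause is clear: lid rolled about 6° (+N side at 78.7 mm, nearly home; −N side at 90.5 mm), and the box has slid about 2.4 mm toward +N, so the −N skirt shoulder sits on the rim. I press the −N side of the panel down with a slight push toward +N.

>>> arm_command(
  targets=[
    [0.029,-0.064,-0.02,0],
    [0.029,-0.064,-0.08,0],
    [0.029,-0.064,-0.14,0],
    [0.029,-0.064,-0.19,0],
    [0.029,-0.064,-0.22,0],
    [0.029,-0.064,-0.235,0],
    [0.029,-0.064,-0.235,0],
    [0.029,-0.064,-0.235,0],
  ],
  claw=1,
)

```text
time: 18.08
tool_pos: [0.5708, -0.3164, 0.1223]
ee_rot: [-3.141, 0.0, 0.285]
wrist_force: [0.2, -0.4, 1.1]
width: 0.0004
finger_force: 0.0
```

>>> arm_command(
  targets=[
    [0,0,-0.008,0],
    [0,0,-0.016,0],
    [-0.001,0.001,-0.02,0],
    [-0.004,0.004,-0.024,0],
    [-0.007,0.007,-0.03,0],
    [-0.007,0.007,-0.03,0],
    [-0.007,0.007,-0.03,0],
  ],
)

```text
time: 18.67
tool_pos: [0.5678, -0.3128, 0.1081]
ee_rot: [3.14, -0.001, 0.285]
wrist_force: [0.4, -0.8, 2.4]
width: 0.0005
finger_force: 1.0
```

>>> arm_command(
  targets=[
    [-0.001,0.002,-0.006,0],
    [-0.003,0.004,-0.012,0],
    [-0.004,0.006,-0.016,0],
    [-0.004,0.006,-0.016,0],
    [-0.004,0.006,-0.016,0],
  ],
)

```text
time: 19.08
tool_pos: [0.5678, -0.3126, 0.1076]
ee_rot: [3.13, -0.006, 0.285]
wrist_force: [-3.9, -1.0, 19.5]
width: 0.0007
finger_force: 10.2
```

>>> arm_command(
  targets=[
    [-0.001,0.001,-0.004,0],
    [-0.003,0.003,-0.008,0],
    [-0.004,0.004,-0.012,0],
    [-0.004,0.004,-0.012,0],
  ],
)

```text
time: 19.42
tool_pos: [0.5677, -0.3126, 0.1074]
ee_rot: [3.123, -0.011, 0.285]
wrist_force: [-5.4, -0.5, 33.8]
width: 0.0004
finger_force: 16.9
```

Shoulder is firmly on the rim (34 N, no motion). Better to regrip the ridge, which levels the lid, lift it out, recentre on the box's new position and lower again. Lifting off first.

>>> arm_command(
  targets=[
    [0.004,-0.004,0.03,0],
    [0.004,-0.004,0.08,0],
    [0.004,-0.004,0.12,0],
    [0.004,-0.004,0.12,0],
    [0.004,-0.004,0.12,0],
    [0.004,-0.004,0.12,0],
  ],
  claw=0.5,
)

```text
time: 19.92
tool_pos: [0.5649, -0.3092, 0.1515]
ee_rot: [-3.14, 0.002, 0.285]
wrist_force: [-0.3, 0.1, -1.3]
width: 0.037
finger_force: 0.0
```

>>> arm_command(
  targets=[
    [-0.009,0.047,0,0],
    [-0.009,0.047,0,0],
    [-0.009,0.047,-0.03,0],
    [-0.009,0.047,-0.06,0],
    [-0.009,0.047,-0.075,0],
    [-0.009,0.047,-0.078,0],
    [-0.009,0.047,-0.078,0],
    [-0.009,0.047,-0.078,0],
  ],
)

```text
time: 20.58
tool_pos: [0.5611, -0.2864, 0.1143]
ee_rot: [3.142, 0.0, 0.285]
wrist_force: [-0.1, -0.1, 0.4]
width: 0.0472
finger_force: 0.0
```

>>> arm_command(
  targets=[
    [0,0,0,0],
    [0,0,0,0],
    [0,0,0,0],
    [0,0,0,0],
    [0,0,0,0],
    [0,0,0,0],
  ],
  claw=1,
)

```text
time: 21.08
tool_pos: [0.5609, -0.2851, 0.1148]
ee_rot: [-3.14, -0.0, 0.286]
wrist_force: [-1.0, 3.8, 3.5]
width: 0.018
finger_force: 29.8
```

Gripped. Lifting out and moving to the side to re-measure the box and the lid in the hand.

>>> arm_command(
  targets=[
    [0,0,0.03,0],
    [0,0,0.07,0],
    [0,0,0.12,0],
    [-0.02,0.04,0.17,0],
    [-0.05,0.11,0.21,0],
    [-0.08,0.18,0.24,0],
    [-0.11,0.25,0.26,0],
    [-0.14,0.32,0.27,0],
  ],
)

```text
time: 21.75
tool_pos: [0.4908, -0.1255, 0.2509]
ee_rot: [3.139, -0.002, 0.284]
wrist_force: [1.2, 1.2, -1.4]
width: 0.0176
finger_force: 29.8
```

>>> arm_command(
  targets=[
    [-0.015,0.045,0,0],
    [-0.023,0.065,0,0],
    [-0.023,0.065,0,0],
    [-0.023,0.065,0,0],
    [-0.023,0.065,0,0],
    [-0.023,0.065,0,0],
  ],
)

```text
time: 22.25
tool_pos: [0.4799, -0.0951, 0.2485]
ee_rot: [-3.142, 0.001, 0.283]
wrist_force: [0.4, -0.3, -1.5]
width: 0.0178
finger_force: 29.8
```

```bash
cat > inhand.py <<'E'
from rim import *
def inhand(im):
    # in-hand: x=tool x, y=-tool y, z=-tool z
    ob=dict(tool_pos=np.zeros(3),ee_rot=np.array([np.pi,0,0]));C=cam('wrist',ob)
    g=cv2.GaussianBlur(im.min(2).astype(np.float32),(0,0),.8);r=np.arange(-.008,.0081,.0002)
    def edge(P,d):
        px=proj(C,P+np.outer(r,d)).astype(np.float32);v=cv2.remap(g,px[:,0].copy(),px[:,1].copy(),1).ravel();return r[np.gradient(v).argmin()]*1e3
    for z in(-.0277,):
        for nm,ps,d in(('front',[[.078,y,z] for y in np.linspace(-.04,.04,9)],[1,0,0]),('left+N',[[x,.0555,z] for x in np.linspace(-.005,.06,9)],[0,1,0]),('right-N',[[x,-.0555,z] for x in np.linspace(-.005,.06,9)],[0,-1,0])):
            print(nm,np.round([edge(np.array(p),np.array(d)) for p in ps],1).tolist())
E
python3 - <<'E'
from inhand import *
o=robot.get_obs();im=robot.snapshot('wrist')[:,:,::-1].copy();C=cam('wrist',o);cv2.imwrite('pics/w7raw.png',im)
print(o['tool_pos'],o['ee_rot'],o['wrist_force'],o['width'])
rim(im,C,(.5606,-.2861),np.radians(16.4))
o2=robot.get_obs();print(o2['tool_pos'])
for n in('top','scene'):
    i=robot.snapshot(n)[:,:,::-1].copy();cv2.imwrite(f'pics/{n}7raw.png',i);rim(i,cam(n),(.5606,-.2861),np.radians(16.4))
print('old');inhand(cv2.imread('pics/w3raw.png'));print('now');inhand(im)
E
```

```text
[ 0.47986239 -0.09507231  0.24847637] [-3.14158901e+00  1.31888673e-03  2.83477078e-01] [ 0.41847228 -0.34590274 -1.54314813] 0.01777226322470385
centre [ 0.5609 -0.2877] ang 16.38 sizes 0.1498 0.1052
[[40.0, 0.56, -0.09], [38.0, 0.11, 0.17], [28.0, 0.14, -0.05], [40.0, 0.11, 0.01]]
[ 0.47981989 -0.09498207  0.24853682]
centre [ 0.5619 -0.2877] ang 16.99 sizes 0.144 0.1037
[[19.0, 0.11, -0.61], [24.0, 0.18, 1.78], [24.0, 0.13, -0.36], [34.0, 0.16, -0.12]]
centre [ 0.5614 -0.2885] ang 16.46 sizes 0.1436 0.1059
[[38.0, 0.13, 0.02], [15.0, 0.17, -3.19], [28.0, 0.14, 0.06], [34.0, 0.75, 1.75]]
old
front [-0.0, 0.4, -0.0, 0.4, 0.4, 0.4, 0.4, 0.4, 0.2]
left+N [0.4, 0.4, 3.0, 0.2, 0.2, 0.2, -0.0, -0.0, -0.2]
right-N [0.2, 0.2, 0.2, 0.8, 0.8, 0.6, 0.6, 0.4, 0.8]
now
front [-0.6, -0.6, -0.6, -0.6, -0.6, -0.6, -0.6, -0.6, -1.6]
left+N [-4.8, -2.4, 1.4, -5.4, -5.0, -5.4, -5.4, -5.4, -4.8]
right-N [3.2, 3.2, 3.0, 3.0, 3.4, 3.4, 3.2, 3.2, 3.0]
```

Fixed cameras say the box is back where it began, yet at the jam it looked 2.4 mm toward +N. The lid is also still rolled in the hand. I check with template matching whether the box had really moved while jammed.

Run:
```python
from rim import *
S=cam('scene');L=np.array([np.cos(np.radians(16.4)),np.sin(np.radians(16.4))]);N=np.array([-L[1],L[0]]);c=np.array([.5613,-.2884])
A=cv2.imread('pics/scene0.png')
def track(name):
    B=cv2.imread(name)
    for nm,(x0,y0,x1,y1) in(('catch',(355,306,380,348)),('base corner',(372,338,412,366))):
        T=A[y0:y1,x0:x1];W=B[y0-8:y1+8,x0-8:x1+8];r=cv2.matchTemplate(W,T,cv2.TM_CCOEFF_NORMED);_,m,_,p=cv2.minMaxLoc(r);x,y=p
        sub=lambda a,b,d:(a-d)/(2*(a-2*b+d)) if abs(a-2*b+d)>1e-6 else 0
        dx=dy=0
        if 0<x<16 and 0<y<16:dx=sub(r[y,x-1],r[y,x],r[y,x+1]);dy=sub(r[y-1,x],r[y,x],r[y+1,x])
        print(name,nm,'score %.2f shift px %.2f %.2f'%(m,x-8+dx,y-8+dy))
print('1mm N ->px',proj(S,[*(c+N*.001),.01])[0]-proj(S,[*c,.01])[0],'1mm L ->',proj(S,[*(c+L*.001),.01])[0]-proj(S,[*c,.01])[0])
for n in('s3raw','s5raw','s6raw','scene7raw'):track(f'pics/{n}.png')
# catches seen from w7 and w3 (wrist, side views) and top: bluish-grey centres at z~.088
for nm,obs,f in(('w3',dict(tool_pos=np.array([.47732324,-.09325065,.24750314]),ee_rot=np.array([-3.13977681,.00267906678,.296965498])),'w3raw'),('w7',dict(tool_pos=np.array([.47986,-.09507,.248476]),ee_rot=np.array([-3.141589,.00131888,.283477])),'w7raw')):
    C=cam('wrist',obs);b=cv2.GaussianBlur(cv2.imread(f'pics/{f}.png'),(0,0),.7).astype(np.float32);n=np.arange(-.04,.0401,.0005)
    for sg in(1,-1):
        for z,a in((.095,.084),(.095,.086)):
            px=proj(C,np.array([[*(c+L*sg*a+N*t),z] for t in n])).astype(np.float32);v=cv2.remap(b,px[:,0].copy(),px[:,1].copy(),1)[:,0];q=v[:,0]-v[:,2];m=n[q>4]
            print(nm,sg,a,'catch N %.1f..%.1f'%(m.min()*1e3,m.max()*1e3) if len(m) else None)
```

```text
1mm N ->px [-0.46095931 -0.28787876] 1mm L -> [ 0.38297615 -0.29864416]
pics/s3raw.png catch score 0.82 shift px -0.19 0.07
pics/s3raw.png base corner score 0.99 shift px -0.11 -0.07
pics/s5raw.png catch score 0.85 shift px -0.14 -0.02
pics/s5raw.png base corner score 0.99 shift px -0.10 -0.08
pics/s6raw.png catch score 0.82 shift px -0.18 0.07
pics/s6raw.png base corner score 0.99 shift px -0.11 -0.07
pics/scene7raw.png catch score 0.99 shift px 0.05 -0.02
pics/scene7raw.png base corner score 0.99 shift px -0.07 -0.06
w3 1 0.084 catch N -13.0..25.0
w3 1 0.086 catch N -15.0..23.0
w3 -1 0.084 catch N -14.0..23.5
w3 -1 0.086 catch N -15.5..22.0
w7 1 0.084 catch N -13.0..25.0
w7 1 0.086 catch N -15.0..23.5
w7 -1 0.084 catch N -14.0..23.5
w7 -1 0.086 catch N -15.5..22.0
```

The box never really moved, so its N position from the oblique view is uncertain by about 2.4 mm, and my first placing was likely off by that. Plan: set the lid flat on the worktop (this levels it), measure the box from straight above, then regrasp and place.

>>> arm_command(
  targets=[
    [-0.02,0.04,-0.06,0],
    [-0.04,0.07,-0.12,0],
    [-0.04,0.07,-0.19,0],
    [-0.04,0.07,-0.26,0],
    [-0.04,0.07,-0.32,0],
    [-0.04,0.07,-0.36,0],
    [-0.04,0.07,-0.38,0],
    [-0.04,0.07,-0.385,0],
  ],
)

```text
time: 23.07
tool_pos: [0.4588, -0.0594, 0.0556]
ee_rot: [-3.141, 0.003, 0.285]
wrist_force: [-0.2, -0.6, -1.7]
width: 0.0171
finger_force: 30.0
```

>>> arm_command(
  targets=[
    [0,0,-0.004,0],
    [0,0,-0.01,0],
    [0,0,-0.01,0],
    [0,0,-0.01,0],
  ],
)

```text
time: 23.4
tool_pos: [0.4611, -0.0597, 0.0541]
ee_rot: [3.138, -0.003, 0.285]
wrist_force: [-1.4, -3.0, 4.4]
width: 0.0179
finger_force: 30.0
```

>>> arm_command(
  targets=[
    [0,0,0,0],
    [0,0,0,0],
    [0,0,0,0],
    [0,0,0.03,0],
    [0,0,0.08,0],
    [0,0,0.15,0],
    [0.02,-0.05,0.21,0],
    [0.05,-0.11,0.26,0],
  ],
  claw=0,
)

```text
time: 24.07
tool_pos: [0.4847, -0.1124, 0.1844]
ee_rot: [3.141, -0.003, 0.289]
wrist_force: [0.9, 0.6, -0.1]
width: 0.0676
finger_force: 0.0
```

>>> arm_command(
  targets=[
    [0.03,-0.07,0.02,0],
    [0.06,-0.14,0.05,0],
    [0.09,-0.21,0.09,0],
    [0.12,-0.28,0.114,0],
    [0.139,-0.34,0.114,0],
    [0.139,-0.34,0.114,0],
    [0.139,-0.34,0.114,0],
    [0.139,-0.34,0.114,0],
  ],
)

```text
time: 24.73
tool_pos: [0.5537, -0.2827, 0.2378]
ee_rot: [-3.139, 0.001, 0.286]
wrist_force: [-0.1, 0.3, 0.1]
width: 0.0939
finger_force: 0.0
```

Run:
```python
from rim import *
from lidpose import catches
for k in range(2):
    o=robot.get_obs();im=robot.snapshot('wrist')[:,:,::-1].copy();C=cam('wrist',o)
    print(o['tool_pos'],o['ee_rot'],o['width'])
    rim(im,C,(.5613,-.2884),np.radians(16.4))
    for c in((.5606,-.2862),):rim(im,C,c,np.radians(16.4))
cv2.imwrite('pics/w8raw.png',im);np.savez('pics/o8.npz',tool_pos=o['tool_pos'],ee_rot=o['ee_rot'])
catches(im,o)
```

```text
[ 0.55372663 -0.28266996  0.2377852 ] [-3.13946161e+00  6.92031574e-04  2.85621080e-01] 0.0938735648902925
centre [ 0.5585 -0.2874] ang 15.91 sizes 0.1455 0.105
[[24.0, 0.43, -3.17], [40.0, 0.05, -0.1], [40.0, 0.05, 0.17], [40.0, 0.11, 0.08]]
centre [ 0.5588 -0.2873] ang 16.26 sizes 0.1462 0.105
[[30.0, 1.05, -0.96], [40.0, 0.05, 0.04], [40.0, 0.05, 0.3], [40.0, 0.11, 0.21]]
[ 0.5537117  -0.28220795  0.23816977] [-3.14009118e+00  4.35474316e-04  2.86378645e-01] 0.09395046038666245
centre [ 0.5589 -0.2873] ang 16.26 sizes 0.1462 0.105
[[29.0, 0.86, -1.1], [40.0, 0.05, -0.07], [40.0, 0.06, 0.16], [40.0, 0.11, 0.06]]
centre [ 0.5586 -0.2874] ang 15.96 sizes 0.1456 0.105
[[27.0, 0.57, -2.78], [40.0, 0.04, 0.05], [40.0, 0.06, 0.28], [40.0, 0.11, 0.18]]
catch 1 0.081 N from -17.5 to 23.0
catch 1 0.083 N from -16.0 to 21.5
catch 1 0.085 N from -16.5 to 21.5
catch -1 0.081 N from -16.5 to 21.5
catch -1 0.083 N from -17.0 to 21.5
catch -1 0.085 N from -17.0 to 21.5
```

On-axis view: both long rim sides fit to 0.1 mm at 105.0 mm width, and the box centre lies about +1.9 mm in N from my first estimate. So the first placing was at the limit of the 2 mm play. New TCP target is (0.5605, −0.2866). Back to the lid.

>>> arm_command(
  targets=[
    [-0.03,0.07,0,0],
    [-0.06,0.14,0,0],
    [-0.09,0.21,-0.02,0],
    [-0.12,0.28,-0.05,0],
    [-0.15,0.35,-0.09,0],
    [-0.175,0.41,-0.13,0],
    [-0.187,0.444,-0.17,0],
    [-0.187,0.444,-0.21,0],
  ],
  claw=0.5,
)

```text
time: 25.5
tool_pos: [0.4583, -0.0569, 0.1334]
ee_rot: [-3.141, -0.002, 0.291]
wrist_force: [0.5, 0.3, -0.4]
width: 0.0476
finger_force: 0.0
```

>>> arm_command(
  targets=[
    [0,0,-0.02,0],
    [0,0,-0.02,0],
    [0,0,-0.02,0],
    [0,0,-0.02,0],
  ],
)

```text
time: 25.83
tool_pos: [0.4614, -0.062, 0.1252]
ee_rot: [3.14, -0.002, 0.285]
wrist_force: [0.6, 0.8, 0.6]
width: 0.0472
finger_force: 0.0
```

Run:
```python
from lidpose import *
o=robot.get_obs();im=robot.snapshot('wrist')[:,:,::-1].copy();print(o['tool_pos'],o['ee_rot'],o['width'])
o=robot.get_obs();cv2.imwrite('pics/w9raw.png',im);C=cam('wrist',o)
hsv=cv2.cvtColor(im,cv2.COLOR_BGR2HSV);m=((hsv[...,1]<40)&(hsv[...,2]>120)).astype('uint8')
e=proj(C,[.46,-.06,.022])[0];mm=np.zeros_like(m);x,y=e.astype(int);mm[max(y-130,0):y+130,x-100:x+100]=m[max(y-130,0):y+130,x-100:x+100]
k,l,s,_=cv2.connectedComponentsWithStats(mm);k=1+s[1:,4].argmax();q=max(cv2.findContours((l==k).astype('uint8'),0,2)[0],key=cv2.contourArea)[:,0]
print(e.round(),s[k],rect(cast(C,q,.022)))
lidpose(im,o,np.array([.4600,-.0600]),16.4,.022,vis=(-.012,.012))
```

```text
[ 0.46136504 -0.06200178  0.12515335] [ 3.14020114e+00 -2.17035259e-03  2.84890877e-01] 0.04716026331837696
[315. 251.] [  239   146   176   196 26673] (array([ 0.46343283, -0.06951859]), [141.35116577148438, 158.08651733398438], np.float32(17.396425))
edge pts 33 med res px 0.09
edge pts 37 med res px 0.14
edge pts 29 med res px 0.01
edge pts 35 med res px 0.16
flange top centre [ 0.4608 -0.0603  0.0233] corner z (+L+N,-L+N,-L-N,+L-N) mm [22.9 23.3 23.7 23.3] off L,N mm 0.7 -0.5 yaw 16.81
reproj 0.43
```

Lid is flat again (corner heights 23±0.4 mm) at (0.4608, −0.0603). Grasping, a little deeper than before.

>>> arm_command(
  targets=[
    [0,0.002,-0.06,0],
    [0,0.002,-0.12,0],
    [0,0.002,-0.15,0],
    [0,0.002,-0.156,0],
    [0,0.002,-0.156,0],
    [0,0.002,-0.156,0],
  ],
)

```text
time: 26.38
tool_pos: [0.4617, -0.0612, 0.0472]
ee_rot: [3.14, -0.002, 0.285]
wrist_force: [0.3, 0.0, 0.3]
width: 0.047
finger_force: 0.0
```

>>> arm_command(
  targets=[
    [0,0,0,0],
    [0,0,0,0],
    [0,0,0,0],
    [0,0,0,0],
    [0,0,0,0],
    [0,0,0,0],
  ],
  claw=1,
)

```text
time: 26.88
tool_pos: [0.4607, -0.0605, 0.0462]
ee_rot: [3.141, -0.001, 0.285]
wrist_force: [-0.6, 0.1, 2.0]
width: 0.0175
finger_force: 30.0
```

>>> arm_command(
  targets=[
    [0,0,0.04,0],
    [0,0,0.1,0],
    [0,0,0.17,0],
    [0.03,-0.06,0.22,0],
    [0.06,-0.13,0.25,0],
    [0.09,-0.2,0.26,0],
    [0.12,-0.27,0.26,0],
    [0.145,-0.34,0.26,0],
  ],
)

```text
time: 27.55
tool_pos: [0.5337, -0.2322, 0.1759]
ee_rot: [3.141, -0.001, 0.286]
wrist_force: [0.4, 0.6, -1.8]
width: 0.0174
finger_force: 30.0
```

>>> arm_command(
  targets=[
    [0.03,-0.06,0,0],
    [0.05,-0.11,0,0],
    [0.054,-0.113,0,0],
    [0.054,-0.113,0,0],
    [0.054,-0.113,0,0],
    [0.054,-0.113,0,0],
  ],
)

```text
time: 28.05
tool_pos: [0.5596, -0.2857, 0.1754]
ee_rot: [-3.14, 0.001, 0.286]
wrist_force: [-0.1, -0.3, -0.7]
width: 0.0174
finger_force: 30.0
```

Run:
```python
from inhand import *
from lidpose import catches
o=robot.get_obs();im=robot.snapshot('wrist')[:,:,::-1].copy();cv2.imwrite('pics/w10raw.png',im);o2=robot.get_obs()
print(o['tool_pos'],o['ee_rot'],o2['tool_pos'],o['wrist_force'])
inhand(im)
C=cam('wrist',o2);L=np.array([np.cos(np.radians(16.4)),np.sin(np.radians(16.4))]);N=np.array([-L[1],L[0]]);c=np.array([.5613,-.2884])
print('TCP off L,N mm',(o2['tool_pos'][:2]-c)@L*1e3,(o2['tool_pos'][:2]-c)@N*1e3);catches(im,o2)
```

```text
[ 0.55959414 -0.2857448   0.17543283] [-3.14049878e+00  5.37043023e-04  2.86416687e-01] [ 0.55968808 -0.28568364  0.17579194] [-0.14289977 -0.33382559 -0.68519382]
front [-0.2, 0.6, 0.8, -0.2, -0.2, -0.2, 0.8, 0.4, -0.2]
left+N [1.4, 1.4, 1.4, 1.4, 1.4, 1.6, 1.2, 1.6, 1.4]
right-N [1.4, 1.4, 1.4, 1.4, 1.2, 1.2, 1.2, 1.0, 1.4]
TCP off L,N mm -0.7793959877083947 3.0609492833242347
catch 1 0.081 N from -17.5 to 23.5
catch 1 0.083 N from -16.5 to 22.0
catch 1 0.085 N from -16.5 to 22.0
catch -1 0.081 N from -32.0 to 32.0
catch -1 0.083 N from -32.0 to 32.0
catch -1 0.085 N from -32.0 to 32.0
```

Lid is level and centred in the hand (±0.1 mm). Far catch centre is at N≈+2.5, TCP at N +3.06, so I adjust to N +2.3 and lower.

>>> arm_command(
  targets=[
    [0.002,-0.001,-0.03,0],
    [0.002,-0.001,-0.06,0],
    [0.002,-0.001,-0.085,0],
    [0.002,-0.001,-0.1,0],
    [0.002,-0.001,-0.108,0],
    [0.002,-0.001,-0.108,0],
    [0.002,-0.001,-0.108,0],
  ],
)

```text
time: 28.68
tool_pos: [0.5611, -0.2875, 0.1221]
ee_rot: [3.141, -0.0, 0.285]
wrist_force: [-0.5, 1.0, -1.1]
width: 0.0175
finger_force: 30.0
```

>>> arm_command(
  targets=[
    [0,0,-0.004,0],
    [0,0,-0.008,0],
    [0,0,-0.012,0],
    [0,0,-0.016,0],
    [0,0,-0.018,0],
    [0,0,-0.018,0],
  ],
)

```text
time: 29.18
tool_pos: [0.5611, -0.2876, 0.1128]
ee_rot: [3.141, -0.0, 0.285]
wrist_force: [-0.0, 0.1, -1.6]
width: 0.0178
finger_force: 30.0
```

No contact yet, but the settled TCP is at N +0.8. Shifting +1.5 mm in N before going further.

>>> arm_command(
  targets=[
    [-0.001,0.002,0,0],
    [-0.002,0.003,0,0],
    [-0.002,0.003,0,0],
    [-0.002,0.003,0,0],
  ],
)

```text
time: 29.52
tool_pos: [0.5603, -0.2861, 0.113]
ee_rot: [3.141, -0.001, 0.285]
wrist_force: [1.2, 0.7, -1.1]
width: 0.0173
finger_force: 30.0
```

>>> arm_command(
  targets=[
    [0,0,-0.003,0],
    [0,0,-0.006,0],
    [0,0,-0.009,0],
    [0,0,-0.009,0],
    [0,0,-0.009,0],
  ],
)

```text
time: 29.93
tool_pos: [0.5606, -0.2866, 0.1101]
ee_rot: [3.139, -0.002, 0.285]
wrist_force: [-0.6, 0.2, 4.6]
width: 0.0173
finger_force: 30.0
```

Shoulder is now below the rim with no side force, and the lid rests on the hooks. Pressing straight, with compensation for the arm's outward give.

>>> arm_command(
  targets=[
    [-0.001,0.0005,-0.003,0],
    [-0.002,0.001,-0.006,0],
    [-0.003,0.0015,-0.009,0],
    [-0.004,0.002,-0.012,0],
    [-0.004,0.002,-0.012,0],
    [-0.004,0.002,-0.012,0],
  ],
)

```text
time: 30.43
tool_pos: [0.5595, -0.2849, 0.1028]
ee_rot: [3.14, -0.004, 0.286]
wrist_force: [5.5, 0.6, 0.2]
width: 0.0175
finger_force: 30.0
```

>>> arm_command(
  targets=[
    [-0.001,0.0005,-0.003,0],
    [-0.002,0.001,-0.006,0],
    [-0.002,0.001,-0.008,0],
    [-0.002,0.001,-0.008,0],
  ],
)

```text
time: 30.77
tool_pos: [0.5584, -0.2849, 0.1011]
ee_rot: [3.139, -0.004, 0.285]
wrist_force: [3.5, 2.5, 7.3]
width: 0.0176
finger_force: 30.0
```

The lid dropped through: TCP 0.1011 means lid origin 0.0549, i.e. home. One firm press, then unload, release and check.

>>> arm_command(
  targets=[
    [0.001,0,-0.006,0],
    [0.002,0,-0.012,0],
    [0.002,0,-0.012,0],
    [0.003,0,-0.004,0],
    [0.004,0,0.002,0],
    [0.004,0,0.002,0],
  ],
)

```text
time: 31.27
tool_pos: [0.5586, -0.2848, 0.1009]
ee_rot: [3.141, 0.0, 0.285]
wrist_force: [-1.5, 1.8, 10.0]
width: 0.018
finger_force: 30.0
```

>>> arm_command(
  targets=[
    [0,0,0,0],
    [0,0,0,0],
    [0,0,0,0],
    [0,0,0,0],
    [0,0,0.03,0],
    [0,0,0.1,0],
    [0,0,0.18,0],
    [0,0,0.26,0],
  ],
  claw=0.5,
)

```text
time: 31.93
tool_pos: [0.5574, -0.2841, 0.2273]
ee_rot: [-3.137, 0.005, 0.285]
wrist_force: [0.8, -1.1, 0.5]
width: 0.0469
finger_force: 0.0
```

>>> arm_command(
  targets=[
    [0,0,0.02,0],
    [0,0,0.02,0],
    [0,0,0.02,0],
    [0,0,0.02,0],
  ],
  claw=0,
)

```text
time: 32.27
tool_pos: [0.5578, -0.2841, 0.2354]
ee_rot: [-3.137, 0.004, 0.285]
wrist_force: [0.1, -0.3, -0.8]
width: 0.0701
finger_force: 0.0
```

Run:
```python
from lidpose import *
o=robot.get_obs();w=robot.snapshot('wrist')[:,:,::-1].copy();cv2.imwrite('pics/w11raw.png',w);cv2.imwrite('pics/s11raw.png',robot.snapshot('scene')[:,:,::-1])
print(o['tool_pos'],o['ee_rot'])
lidpose(w,o,z=.077)
C=cam('wrist',o);L=np.array([np.cos(np.radians(16.4)),np.sin(np.radians(16.4))]);N=np.array([-L[1],L[0]]);c=np.array([.5613,-.2884])
r=np.arange(.066,.0961,.002)
for sg in(1,-1):
    print('end',sg,(r*1e3).astype(int).tolist())
    for n in(-.035,-.008,.002,.012,.035):
        px=proj(C,np.array([[*(c+L*sg*a+N*n),.078] for a in r])).astype(np.float32);v=cv2.remap(w,px[:,0].copy(),px[:,1].copy(),1)[:,0]
        print('%4d'%(n*1e3),' '.join('%3d/%+3d'%(q.min(),int(q[0])-int(q[2])) for q in v))
```

```text
[ 0.55782576 -0.28407779  0.2354096 ] [-3.13714699  0.00434739  0.28506592]
edge pts 33 med res px 1.27
edge pts 37 med res px 0.25
edge pts 29 med res px 0.91
edge pts 37 med res px 0.31
flange top centre [ 0.5586 -0.2847  0.0771] corner z (+L+N,-L+N,-L-N,+L-N) mm [76.1 68.9 78.1 85.3] off L,N mm -1.5 4.3 yaw 16.75
reproj 2.32
end 1 [66, 68, 70, 72, 74, 76, 78, 80, 82, 84, 86, 88, 90, 92, 94, 96]
 -35 238/ +1 236/ +1 245/ +2 245/ +1 245/ +1 227/ +2 170/-16 118/-43 114/-41 114/-42  98/-36  65/-21  62/-20  65/-20  60/-23  57/-20
  -8 238/ +2 236/ +2 245/ +1 241/ +1 213/ +3 116/+14 110/+18 155/+25 108/+18  98/+14 100/+16 113/+20 164/+23 134/-45 112/-45 109/-43
   2 239/ +1 237/ +1 244/ +2 236/ +2 213/ +2 118/+18 111/+20 155/+26 108/+19  96/+16  98/+15 111/+22 162/+25 124/-35 115/-42 111/-43
  12 240/ +2 237/ +2 244/ +1 241/ +1 217/ +3 120/+17 110/+19 154/+26 103/+18  98/+16  99/+15 114/+19 162/+25 116/-34 112/-42 117/-42
  35 239/ +1 235/ +1 244/ +1 245/ +1 246/ +1 235/ +2 153/ -9  83/-27  87/-27  85/-30 106/-41 134/-48 135/-50 138/-49 122/-46 117/-42
end -1 [66, 68, 70, 72, 74, 76, 78, 80, 82, 84, 86, 88, 90, 92, 94, 96]
 -35 243/ +1 242/ +1 236/ +2 236/ +1 241/ +2 240/ +1 230/ +1 150/-24 109/-40 109/-42 113/-42 117/-41 123/-42 137/-44 140/-44 126/-49
  -8 243/ +1 242/ +2 238/ +2 237/ +2 242/ +1 204/ +6 141/+22 139/+22 140/+25 145/+25 124/+20 127/+22 129/+20 131/+20 136/+18 134/+22
   2 242/ +1 243/ +0 238/ +2 236/ +2 242/ +1 207/ +6 141/+22 136/+24 142/+24 146/+24 129/+20 129/+19 128/+20 128/+21 130/+21 129/+24
  12 243/ +1 242/ +0 238/ +1 236/ +1 241/ +2 205/ +5 143/+19 141/+23 139/+25 148/+24 128/+21 126/+20 128/+21 128/+21 128/+20 129/+25
  35 242/ +1 242/ +1 237/ +2 234/ +1 240/ +2 241/ +2 236/ +0 167/-21 121/-41 121/-41 118/-42 118/-42 117/-43 124/-45 125/-49 124/-48
```

Both hooks now cover the flange: the lid's edge is cut at 75–76 mm under the catches against 78–79 mm beside them, at both ends, with no roll left. Final check: compare the catches' positions with the open-box view (upright), plus the near catch in the scene view.

Run:
```python
from rim import *
L=np.array([np.cos(np.radians(16.4)),np.sin(np.radians(16.4))]);N=np.array([-L[1],L[0]]);c=np.array([.5613,-.2884]);r=np.arange(.078,.1021,.0005)
def prof(f,o,sg):
    C=cam('wrist',o);w=cv2.imread(f'pics/{f}.png');V=0
    for n in(-.01,-.004,.002,.008,.014):
        px=proj(C,np.array([[*(c+L*sg*a+N*n),.09] for a in r])).astype(np.float32);V=V+cv2.remap(w,px[:,0].copy(),px[:,1].copy(),1)[:,0].astype(float).mean(1)/5
    return V
o11=dict(tool_pos=np.array([.55782576,-.28407779,.2354096]),ee_rot=np.array([-3.13714699,.00434739,.28506592]))
A,B=dict(np.load('pics/o8.npz')),dict(np.load('pics/o6.npz'))
for sg in(1,-1):
    ref=prof('w8raw',A,sg)
    for nm,f,o in(('now','w11raw',o11),('jammed','w6raw',B)):
        v=prof(f,o,sg);best=max(range(-14,15),key=lambda k:np.corrcoef(ref[14:-14],v[14+k:len(v)-14+k])[0,1])
        print(sg,nm,'catch shift outward mm',best*.5,'corr %.2f'%np.corrcoef(ref[14:-14],v[14+best:len(v)-14+best])[0,1])
S0=cv2.imread('pics/scene0.png');S=cv2.imread('pics/s11raw.png')
for nm,(x0,y0,x1,y1) in(('near catch',(355,306,380,348)),('base',(372,338,412,366)),('glass',(362,180,405,238)),('far catch',(420,258,446,280))):
    q=cv2.matchTemplate(S[y0-8:y1+8,x0-8:x1+8],S0[y0:y1,x0:x1],cv2.TM_CCOEFF_NORMED);_,m,_,p=cv2.minMaxLoc(q);print(nm,'%.2f'%m,p[0]-8,p[1]-8)
o=robot.get_obs();print(o['tool_pos'],o['wrist_force'],o['time'])
```

```text
1 now catch shift outward mm 0.0 corr 0.99
1 jammed catch shift outward mm 3.5 corr 0.97
-1 now catch shift outward mm 0.0 corr 0.98
-1 jammed catch shift outward mm 3.5 corr 0.92
near catch 0.89 0 0
base 0.99 0 0
glass 0.26 0 0
far catch 0.71 0 -1
[ 0.55783249 -0.28399342  0.23532659] [ 0.47803749 -0.40393122 -0.5498264 ] 32.3667
```

Both catches are back at their upright position (0.0 mm shift, against 3.5 mm when jammed). The robot is clear of everything and the box has not moved. The glass is hidden behind the gripper in this view, but the arm was never near it. Handing in.

```bash
python3 -c "
from bench import robot
print(robot.close_job())"
```

```text
the job is handed in; nothing more can be done
None
```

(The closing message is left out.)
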